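# Set up a copy carver: clamp the pattern, dial the code, stand the blanks

## Robot

A 6-joint arm with a two-finger parallel gripper is mounted at the origin on the work surface. World frame = base frame: x ahead of the robot, y to its left, z up, the work surface at z = 0. Lengths are in m, angles in rad, forces in N, time in s.
With the tool pointing down it reaches from about 0.35 to 0.95 m from the base axis. Payload 17.4 kg.
Tool frame: the origin (TCP) lies between the finger pads; the fingertips stand manip.finger_overhang ahead of it and the grasp point (between the pads) is the TCP (manip.finger_overhang is the distance from the TCP to the fingertips, in m); z points along the fingers, y is the direction in which the jaws open and shut (so a half turn about z gives the same grasp; the last joint's range is limited). The gripper opens to 93 mm and grips with 3 to 60 N. Pads are 15 mm wide; open, the fingers measure 128 mm over their backs; the gripper's body (75 mm by 188 mm) begins 65 mm behind the grasp point.
Start: joints at [1.172, 0.116, 1.442, -0, 1.584, -0.038], TCP at [0.238, 0.632, 0.238] pointing down, gripper open.
Joint ranges: [-2.83, 2.83], [-0.83, 2.19], [0.07, 2.5], [-1.14, 4.28], [0.01, 3], [-2.97, 2.97]. Speed limits (rad/s): [1.89, 1.89, 2.22, 3.14, 3.14, 3.14].

## Interface

Orientations are given as a rotation vector (axis times angle).
In Python, from cell import manip gives the robot as it stands.
- The arm moves only by the tool jog_arm, never from a script. Its argument "moves" is a list that holds one entry, the list of rows, each a list of 5 numbers: the finger opening in mm, from 0 to 93, then the shift along the tool's x, y, z in mm, then the turn about the tool's z in rad. In form: [[[gripper, x, y, z, twist], ...]]. A call has 1 to 8 rows; each row shifts and turns the commanded pose from where the row before left it, along the tool's axes as they then stand; what a row does not reach is not made up. A row lasts 1/10 s, in which the tool goes at most 50 mm and 8.59 degrees, less where a joint would pass 70% of its speed; a pose out of reach is approached as far as the arm can. A call with a gripper value outside its range is refused whole. The fingers move at their own pace and stop on an object; "grip_force" is the grip in N (left out, the last holds). Time passes only in rows, so rows that do not move let the fingers close. It gives the time, the measured TCP pose, the force and the opening at its end, in the units of the state.
- manip.get_state(): the state, without advancing time (a new reading comes with each control period).
- manip.get_image(name): name is "scene" or "top"; returns a dict with "color" (400x640x3 uint8, blue, green, red), "camera_matrix" (3x3 intrinsics, pixels), "camera_from_world" (4x4, takes a point from world to camera coordinates). Camera axes: x right, y up, looking along -z (the intrinsics and any distortion apply to the point x, -y, -z); pixel columns grow to the right and rows downward; lengths in m; the calibration is good to about 2 mm. A picture is of the moment at which its call begins. There is no depth.
- manip.sign_off(): hands the job in, once; it reports no verdict.
Trained networks look in a picture, given as the dict that the camera call returned (one of the last four; its "shot" number tells which), for a name from the list of things; names that differ only in an ending like _2 or _b are one class to them, and where a whole thing is asked for, a point or a joint stands for the part that bears it (a point fixed in the world has none). Each returns a list of dicts, best first, with "conf" (0 to 1); they miss things now and then, are a little off and sometimes report something else, mostly with a low value. They report only what shows in the picture. A call takes as long as a camera call. They do not tell look-alikes from the thing itself.
- manip.spot_in(picture, thing): "extent" ([left, top, right, bottom] in pixels, round what is visible of it).
- manip.trace(picture, thing): "pixels" (400x640 bool, what is visible of it) and "extent" ([left, top, right, bottom] in pixels, round what is visible of it).
- manip.mark_of(picture, thing): "centre" ([column, row] in pixels: a listed point, or the origin of a listed thing).
The state is a dict: "clock": time; "qpos": joint angles; "joint_vel": joint speeds; "effort": joint torques, N m; "tool_pos": TCP position; "tcp_rot": TCP orientation; "ft_force": force on the tool from outside, world axes, zero at the start; "ft_torque": the same for the moment, N m; "gripper_width": finger opening in m.
Only numpy, scipy, OpenCV 4.12 (cv2) and the standard library are available. Lean on these libraries where they do the work, as an engineer would, in place of code of your own. Each camera call takes 0.05 s, during which the arm holds its last target.

## Task

Set up the copy carver for the next batch: lay the dark carved pattern panel flat, centred and square on the cork bed (long side along the fixture), then push the red-balled toggle clamp handle over past its dead point to its stop so that the pad holds the panel. Dial 3-7-5 on the three thumbwheels (left to right as seen from the robot, the digit squarely uppermost counts), and stand every pale blank that is there upright on a thin edge on the blue waiting board, free-standing. Do not knock over the glue bottle or the cup.

Things in the scene. Friction and masses are not known exactly. Their poses are not given: they have to be found in the camera images.
- fixture: fixed fixture. Origin on the table under the bed's centre; x runs from bed to clamp. Base plate 8 mm thick (x -62 to 188, y +-50 mm); bed 100 x 50 mm (x, y) centred on the origin, cork top at z = 30 mm. Bracket at x 115 to 159, y +-18, up to z 76 mm. The 88 mm clamp arm (pivot x 128, z 66 mm) stands up when open and swings down to press at x = 40, y = 0
- clamp_handle (a joint): toggle handle angle (rad): 0 open (leans 0.8 rad from upright to the fixture's +x), 1.25 dead point, 1.42 stop, fully over (leans 0.62 rad to -x). Hinge along y through x 139, y 0, z 17 mm of the fixture's frame; ball on 130 mm radius. Moves with a few N at the ball; with a panel under the pad it springs back short of the dead point and stays over beyond it
- clamp_ball (a point): centre of the red ball, 22 mm diameter, at the end of the handle, a 10 mm rod that forks 26 mm below the ball into two 8 mm rods straddling the bracket
- clamp_pad: black rubber pad 20 mm diameter on the clamp arm's end, sprung 12 mm; presses with about 5 N on a 20 mm panel when the handle is fully over. Origin 25 mm behind the pad's face, z axis along its stem away from the face
- pattern: dark wooden pattern panel with a carved relief on top, 120 x 60 x 20 mm (relief 4 mm more, within the middle), 0.13 kg; origin at the centre of its underside, x along the 120 mm, z up. Starts flat on the table
- pattern_mid (a point): centre of the pattern panel's 120 x 60 x 20 mm block
- selector: fixed green box 130 x 140 x 70 mm (x, y, z); origin under its centre, x roughly away from the robot, y to its left. 3 wheels rise through its top: black discs 80 mm diameter, 16 mm thick, white digits on the rim, ten 5 mm thick teeth out to 49 mm radius, halfway between digits: push these with a fingertip. Steel cheeks at y +-66, x +-30 mm reach z = 100 mm, with red index marks at x = 0
- wheel_left (a joint): angle (rad) of the left digit wheel: 0.6283 x the uppermost digit (0 at 0, 9 at 5.655), end stops at -0.25 and 5.9 (no roll-over). Grows as the wheel's top moves along the selector's +x. Hinge along the selector's y through (0, 34, 72) mm of its frame. No detents: friction 0.06 N m (1.3 N at the teeth) holds it where it is left
- wheel_middle (a joint): angle (rad) of the middle digit wheel: 0.6283 x the uppermost digit (0 at 0, 9 at 5.655), end stops at -0.25 and 5.9 (no roll-over). Grows as the wheel's top moves along the selector's +x. Hinge along the selector's y through (0, 0, 72) mm of its frame. No detents: friction 0.06 N m (1.3 N at the teeth) holds it where it is left
- wheel_right (a joint): angle (rad) of the right digit wheel: 0.6283 x the uppermost digit (0 at 0, 9 at 5.655), end stops at -0.25 and 5.9 (no roll-over). Grows as the wheel's top moves along the selector's +x. Hinge along the selector's y through (0, -34, 72) mm of its frame. No detents: friction 0.06 N m (1.3 N at the teeth) holds it where it is left
- board: fixed blue waiting board 170 x 120 x 12 mm (x, y, z); origin under its centre, top at z = 12 mm
- blank1: pale plain wooden blank, 84 x 60 x 22 mm, 0.09 kg; origin at the centre of one large face (the underside when built), x along the 84 mm, y along the 60 mm, z through the 22 mm thickness into the blank. Starts lying flat on the table with that face down. May be absent
- blank1_mid (a point): centre of that blank
- blank2: pale plain wooden blank, 84 x 60 x 22 mm, 0.09 kg; origin at the centre of one large face (the underside when built), x along the 84 mm, y along the 60 mm, z through the 22 mm thickness into the blank. Starts lying flat on the table with that face down. May be absent
- blank2_mid (a point): centre of that blank
- blank3: pale plain wooden blank, 84 x 60 x 22 mm, 0.09 kg; origin at the centre of one large face (the underside when built), x along the 84 mm, y along the 60 mm, z through the 22 mm thickness into the blank. Starts lying flat on the table with that face down. May be absent
- blank3_mid (a point): centre of that blank
- glue: white glue bottle with a red cap, 44 mm diameter, 130 mm high, standing; origin under its centre. Bystander
- cup: amber glass cup, 72 mm diameter, 85 mm high, standing; origin under its centre. Bystander
There are look-alikes about, which are no part of the job. What is meant by the selector is not yellow, and is the larger of those in its own colour.

How it is judged:
By the outcome, as a careful person would: the job done as asked, in the order asked, and still so for the second after the job is handed in, with the robot touching nothing.
Of blank1, blank2, blank3 only 1 to 3 are there at a start; the rules pass over those that are not, and their reading is None.
At some moment in a run one of pattern, blank1, blank2, blank3 may be knocked a few centimetres aside while the robot is not near it.
Once in a run the grip may slacken for a moment while it holds something.
It also fails if it takes over 210 s, if anything falls off the work surface, if the arm or the gripper's body presses on something with over 40 N, if the wrist force passes 120 N, or if a joint passes its speed limit or range.

## Working session

There is one attempt and no reset: what is moved stays moved. The work goes in short steps, Python scripts to look and compute and a tool call to move; the robot and the scene stay as the last step left them, time stands still between calls to the robot, and variables do not carry over. Pictures are saved under pics/ and viewed, and the job is handed in when it is done.

Besides the shell and the picture viewer there is one more tool, called as a command line: name --argument value ..., lists and objects as JSON in quotes. jog_arm: Moves the arm, as the interface text tells. Its arguments: {"type":"object","properties":{"moves":{"type":"array","items":{"type":"array","items":{"type":"array","items":{"type":"number"}}}},"grip_force":{"type":"number"}},"required":["moves"]}

```bash
ls; mkdir -p pics; python3 - <<'E'
from cell import manip
import cv2
print(manip.get_state(), manip.finger_overhang)
for n in ("scene","top"):
    p=manip.get_image(n); cv2.imwrite(f"pics/a_{n}.png",p["color"]); print(n,p["camera_matrix"],p["camera_from_world"],[k for k in p])
E
```

```text
pics
{'clock': 0.0, 'qpos': array([ 1.17222175e+00,  1.16528969e-01,  1.44224504e+00,  1.06740428e-05,
        1.58403118e+00, -3.77845625e-02]), 'joint_vel': array([ 0.00038207, -0.00034267,  0.00313681,  0.00083789,  0.00079998,
        0.00117548]), 'effort': array([ 1.32276877e-03, -7.21249652e+01, -6.22628617e+01,  7.81302690e-02,
        2.35682493e-02, -9.06207470e-05]), 'tool_pos': array([0.23820977, 0.63137741, 0.23688875]), 'tcp_rot': array([-5.63609582e-01, -3.09034476e+00,  1.85571336e-03]), 'ft_force': array([-0.68629915, -0.02486231,  0.19718191]), 'ft_torque': array([-0.01940682,  0.02389264,  0.00576111]), 'gripper_width': 0.09288469655988102} 0.019
scene [[461.54283636   0.         321.56597622]
 [  0.         461.54283636 202.66409291]
 [  0.           0.           1.        ]] [[ 0.65534466  0.75531679  0.00446345 -0.41299764]
 [-0.47189772  0.40480997  0.78322501  0.1505899 ]
 [ 0.58977615 -0.51538862  0.62172233 -1.65694882]
 [ 0.          0.          0.          1.        ]] ['color', 'camera_matrix', 'camera_from_world', 'shot']
top [[438.23892072   0.         325.70919945]
 [  0.         438.23892072 193.35828948]
 [  0.           0.           1.        ]] [[-0.01945114 -0.99977728 -0.00818751  0.1040579 ]
 [ 0.99465617 -0.02018069  0.10125139 -0.56882134]
 [-0.10139407 -0.0061743   0.99482718 -1.01867518]
 [ 0.          0.          0.          1.        ]] ['color', 'camera_matrix', 'camera_from_world', 'shot']
```

View pics/a_scene.png

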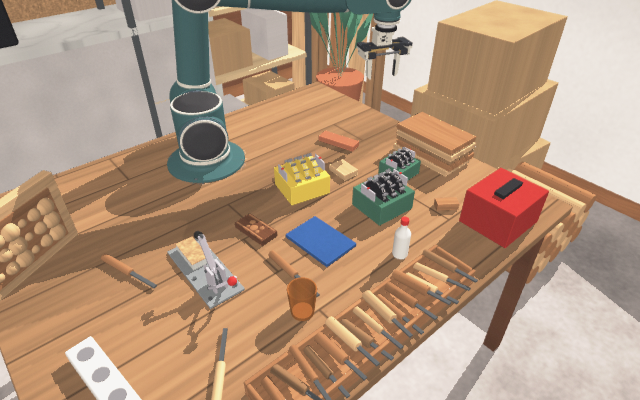

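View pics/a_top.png

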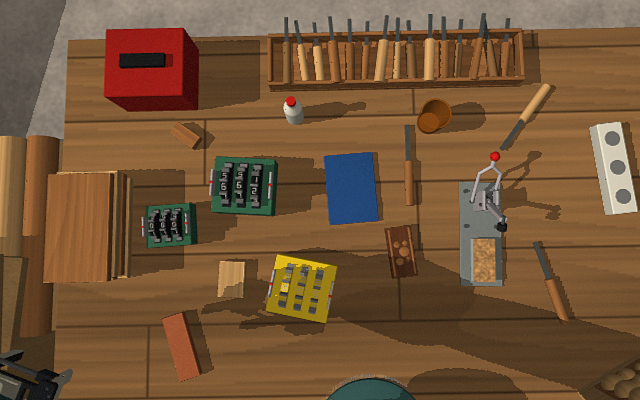

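```bash
cat > h.py <<'E'
from cell import manip
import cv2, numpy as np
from scipy.optimize import least_squares, minimize
from scipy.spatial.transform import Rotation as R
def proj(p,X):
    X=np.atleast_2d(X); T=p["camera_from_world"]; c=X@T[:3,:3].T+T[:3,3]
    q=np.stack([c[:,0],-c[:,1],-c[:,2]],1); u=q@p["camera_matrix"].T
    return u[:,:2]/u[:,2:]
def unproj(p,uv,z):
    T=p["camera_from_world"]; K=p["camera_matrix"]
    d=np.linalg.inv(K)@[uv[0],uv[1],1]; d=np.array([d[0],-d[1],-d[2]])
    Rm=T[:3,:3]; o=-Rm.T@T[:3,3]; d=Rm.T@d
    return o+d*(z-o[2])/d[2]
def tri(p1,u1,p2,u2):
    f=lambda X:np.r_[proj(p1,X)[0]-u1,proj(p2,X)[0]-u2]
    r=least_squares(f,[0.5,0,0.05]); return r.x,np.abs(r.fun).max()
def crop(p,name,x0,y0,x1,y1,s):
    cv2.imwrite("pics/"+name,cv2.resize(p["color"][y0:y1,x0:x1],None,fx=s,fy=s,interpolation=cv2.INTER_CUBIC))
E
python3 - <<'E'
from h import *
P={n:manip.get_image(n) for n in("scene","top")}
for t in ["fixture","clamp_ball","clamp_pad","pattern","pattern_mid","selector","board","blank1","blank1_mid","blank2","glue","cup","wheel_left"]:
  for n in P:
    print(t,n,[(np.round(d["centre"],1).tolist(),round(d["conf"],2)) for d in manip.mark_of(P[n],t)][:4] if t!="wheel_left" else '',[(np.round(d["extent"]).tolist(),round(d["conf"],2)) for d in manip.spot_in(P[n],t)][:4])
crop(P["top"],"b1.png",130,140,350,330,3.5)
crop(P["scene"],"b2.png",250,120,450,270,4)
crop(P["top"],"b3.png",380,120,540,300,3.3)
E
```

```text
fixture scene [([187.4, 256.7], 0.76), ([257.4, 227.8], 0.74)] [([164.0, 229.0, 244.0, 304.0], 0.68), ([384.0, 171.0, 404.0, 191.0], 0.18)]
fixture top [([479.0, 257.4], 0.75)] [([250.0, 168.0, 264.0, 208.0], 0.69), ([458.0, 152.0, 508.0, 287.0], 0.62)]
clamp_ball scene [([228.8, 280.9], 0.63)] [([210.0, 280.0, 236.0, 285.0], 0.71)]
clamp_ball top [([493.1, 155.1], 0.83)] [([470.0, 152.0, 500.0, 204.0], 0.93)]
clamp_pad scene [([200.2, 237.8], 0.6)] [([332.0, 161.0, 356.0, 181.0], 0.65), ([196.0, 231.0, 203.0, 239.0], 0.44)]
clamp_pad top [([504.2, 220.7], 0.46)] []
pattern scene [([258.7, 229.7], 0.96), ([198.3, 237.3], 0.62)] [([235.0, 212.0, 277.0, 244.0], 0.63), ([353.0, 172.0, 416.0, 227.0], 0.39), ([287.0, 214.0, 359.0, 268.0], 0.24)]
pattern top [([395.5, 250.0], 0.81), ([493.1, 151.9], 0.36)] [([459.0, 151.0, 508.0, 287.0], 0.72), ([383.0, 222.0, 416.0, 283.0], 0.56)]
pattern_mid scene [([255.7, 231.5], 0.89)] [([237.0, 214.0, 276.0, 246.0], 0.73)]
pattern_mid top [([229.6, 275.6], 0.68), ([403.4, 252.0], 0.64)] [([385.0, 224.0, 419.0, 275.0], 0.78)]
selector scene [([395.7, 
[... 1026 characters left out ...]
07.0, 273.0, 238.0, 291.0], 0.23)]
blank2 top [([231.0, 276.2], 0.88), ([399.4, 249.6], 0.54), ([295.2, 114.6], 0.42)] []
glue scene [([398.1, 254.2], 0.63)] [([394.0, 216.0, 409.0, 262.0], 0.92)]
glue top [([233.9, 277.8], 0.75), ([293.5, 117.6], 0.57)] [([287.0, 95.0, 304.0, 126.0], 0.76)]
cup scene [([299.9, 311.2], 0.73)] [([284.0, 277.0, 316.0, 323.0], 0.67), ([205.0, 272.0, 240.0, 287.0], 0.61)]
cup top [([397.7, 250.6], 0.63)] [([417.0, 99.0, 450.0, 132.0], 0.77)]
wheel_left scene  [([306.0, 154.0, 321.0, 175.0], 0.54), ([165.0, 231.0, 245.0, 305.0], 0.41)]
wheel_left top  [([277.0, 263.0, 295.0, 308.0], 0.89), ([219.0, 164.0, 236.0, 204.0], 0.8), ([145.0, 210.0, 162.0, 238.0], 0.73)]
```

View pics/b1.png

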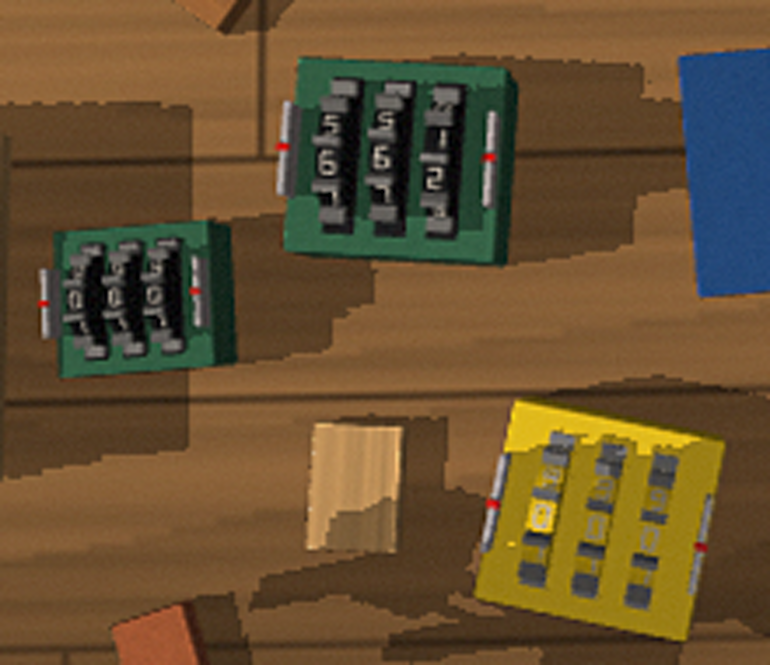

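View pics/b2.png

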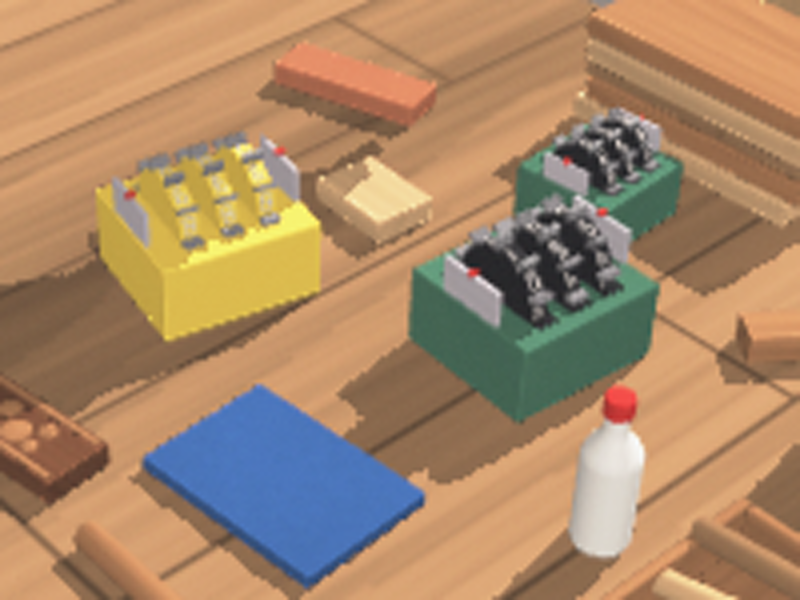

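View pics/b3.png

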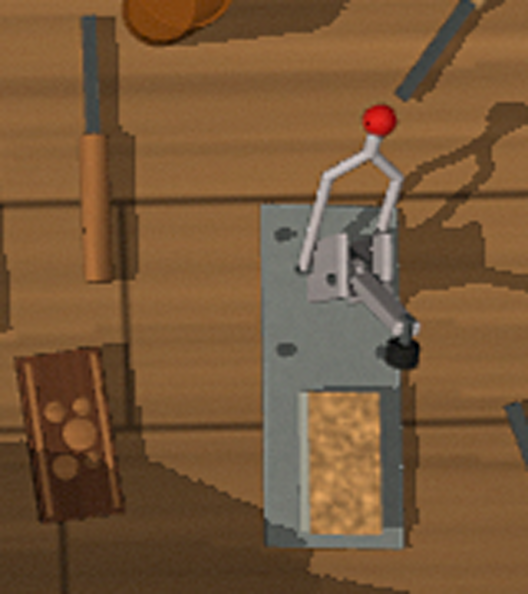

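```bash
cat >> h.py <<'E'
S=4
def sil(p,boxes,pose):
    x,y,a=pose[:3]; z0=pose[3] if len(pose)>3 else 0
    m=np.zeros((400*S,640*S),np.uint8)
    for b in boxes: # (x0,x1,y0,y1,z0,z1)
        c=np.array([[X,Y,Z] for X in b[:2] for Y in b[2:4] for Z in b[4:6]],float)
        w=np.c_[x+c[:,0]*np.cos(a)-c[:,1]*np.sin(a),y+c[:,0]*np.sin(a)+c[:,1]*np.cos(a),c[:,2]+z0]
        q=(proj(p,w)+0.5)*S-0.5
        cv2.fillConvexPoly(m,cv2.convexHull(np.round(q*16).astype(np.int32)),1,shift=4)
    return m
def fit(views,boxes,pose0):
    """views: list of (picture,mask400x640)"""
    roi=[]
    for p,m in views:
        M=(cv2.resize(m.astype(np.float32),None,fx=S,fy=S,interpolation=cv2.INTER_LINEAR)>.5).astype(np.uint8); roi.append((p,M))
    def f(v):
        pose=[v[0]/100,v[1]/100,v[2]/10]
        s=0
        for p,M in roi:
            q=sil(p,boxes,pose); s+=1-(q&M).sum()/max(1,(q|M).sum())
        return s
    v=np.array([pose0[0]*100,pose0[1]*100,pose0[2]*10])
    for st in (1.,.3):
        r=minimize(f,v,method="Nelder-Mead",options=dict(initial_simplex=np.vstack([v]+[v+st*e for e in np.eye(3)]),xatol=.005,fatol=1e-4)); v=r.x
    return np.array([v[0]/100,v[1]/100,v[2]/10]),r.fun
def tr(p,t,near=None):
    L=manip.trace(p,t)
    if near is not None: L=[d for d in L if d["extent"][0]-8<near[0]<d["extent"][2]+8 and d["extent"][1]-8<near[1]<d["extent"][3]+8]
    return L[0]["pixels"] if L else None
def blob(mask,near):
    n,l=cv2.connectedComponents(mask.astype(np.uint8)); ys,xs=np.nonzero(l>0)
    i=np.argmin((xs-near[0])**2+(ys-near[1])**2); return l==l[ys[i],xs[i]]
def hsv(p): return cv2.cvtColor(p["color"],cv2.COLOR_BGR2HSV).astype(int)
PAT=[(-.06,.06,-.03,.03,0,.02)]; BLK=[(-.042,.042,-.03,.03,0,.022)]; BRD=[(-.085,.085,-.06,.06,0,.012)]
SEL=[(-.065,.065,-.07,.07,0,.07)]
E
python3 - <<'E'
from h import *
P={n:manip.get_image(n) for n in("scene","top")}
C={"board":((350,185),(322,240)),"pattern":((400,251),(256,229)),"blank1":((231,279),(344,170)),"selector":((248,186),(383,200)),"fixture":((480,230),(200,265))}
M={}
for t,(a,b) in C.items():
  for n,c in (("top",a),("scene",b)):
    m=tr(P[n],t,c); M[t,n]=m
    print(t,n,None if m is None else m.sum())
np.save("/tmp/M.npy",M,allow_pickle=True)
for n in P:
    o=P[n]["color"].copy()
    for (t,k),m in M.items():
        if k==n and m is not None: o[m]=o[m]//2+np.array([127,0,127],np.uint8)
    cv2.imwrite(f"pics/c_{n}.png",o)
for t,b in (("board",BRD),("pattern",PAT),("blank1",BLK),("selector",SEL)):
    g=unproj(P["top"],C[t][0],.02)
    for V in (["top"],["scene"],["top","scene"]):
        vs=[(P[n],M[t,n]) for n in V if M[t,n] is not None]
        if vs:
            best=min((fit(vs,b,[g[0],g[1],a]) for a in (-.1,1.5)),key=lambda r:r[1]); print(t,V,best[0].round(4),round(best[1],3))
E
```

```text
board top 3406
board scene 1915
pattern top 1323
pattern scene 753
blank1 top 951
blank1 scene 376
selector top 3713
selector scene 2387
fixture top 4651
fixture scene 2906
board ['top'] [0.5852 0.0326 0.0642] 0.021
board ['scene'] [0.5837 0.0346 0.056 ] 0.024
board ['top', 'scene'] [0.5845 0.0333 0.0616] 0.059
pattern ['top'] [ 0.4296 -0.0835  0.1216] 0.035
pattern ['scene'] [ 0.4265 -0.0811  0.1043] 0.038
pattern ['top', 'scene'] [ 0.4291 -0.0826  0.1154] 0.117
blank1 ['top'] [ 0.3728  0.3213 -0.0655] 0.066
blank1 ['scene'] [ 0.3701  0.3247 -0.057 ] 0.062
blank1 ['top', 'scene'] [ 0.3719  0.3221 -0.0418] 0.165
selector ['top'] [ 0.5907  0.2849 -0.0628] 0.04
selector ['scene'] [ 0.5859  0.2902 -0.0613] 0.08
selector ['top', 'scene'] [ 0.5897  0.2856 -0.0573] 0.15
```

View pics/c_top.png

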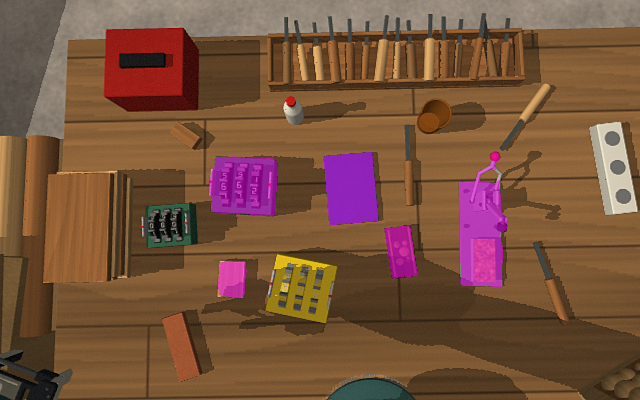

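View pics/c_scene.png

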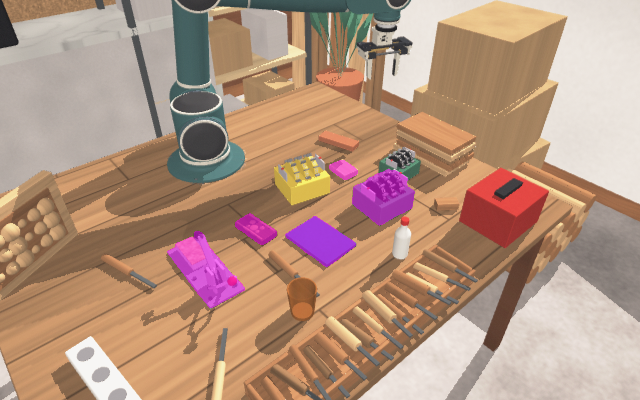

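```bash
python3 - <<'E'
from h import *
P={n:manip.get_image(n) for n in("scene","top")}
mt=tr(P["top"],"fixture",(480,230)).copy(); ms=tr(P["scene"],"fixture",(200,265)).copy()
FB=[(-.062,.188,-.05,.05,0,.008),(-.05,.05,-.025,.025,0,.03),(.115,.159,-.018,.018,0,.076)]
mt[:181]=0; mt[150:240,505:]=0
# top-view: don't care area handled by clearing; crude
def show(pose):
    for n in P:
        o=cv2.resize(P[n]["color"],None,fx=S,fy=S,interpolation=cv2.INTER_CUBIC)
        for b in FB:
            cs,_=cv2.findContours(sil(P[n],[b],pose),cv2.RETR_EXTERNAL,cv2.CHAIN_APPROX_NONE); cv2.drawContours(o,cs,-1,(255,0,255),1)
        x0,y0,x1,y1=(440,140,540,300) if n=="top" else (150,210,270,320)
        cv2.imwrite(f"pics/d_{n}.png",o[y0*S:y1*S,x0*S:x1*S])
g=unproj(P["top"],(479,257),.03)
r=fit([(P["top"],mt)],FB,[g[0],g[1],0]); print("top",r); show(r[0])
f=r[0]
print("scene",fit([(P["scene"],ms)],FB,f))
ball=tri(P["top"],(494.5,156.5),P["scene"],(232,281.5)); print("ball",ball)
pad=tri(P["top"],(502,227),P["scene"],(200,235)); print("pad",pad)
c,s=np.cos(f[2]),np.sin(f[2])
for w in (ball[0],pad[0]):
    d=w[:2]-f[:2]; print("fix frame",np.round([c*d[0]+s*d[1],-s*d[0]+c*d[1],w[2]],4))
# yellow cheeks red marks
print("yellow L mark",tri(P["top"],(270.5,284.5),P["scene"],(320,158)))
print("yellow: marks z=.1",unproj(P["top"],(270.5,284.5),.1))
E
```

```text
Traceback (most recent call last):
AttributeError: 'NoneType' object has no attribute 'copy'
```

```bash
cat > fx.py <<'E'
from h import *
P={n:manip.get_image(n) for n in("scene","top")}
M=np.load("/tmp/M.npy",allow_pickle=True).item()
mt=M["fixture","top"].copy(); ms=M["fixture","scene"].copy()
FB=[(-.062,.188,-.05,.05,0,.008),(-.05,.05,-.025,.025,0,.03),(.115,.159,-.018,.018,0,.076)]
mt[:181]=0; mt[150:240,505:]=0
def show(pose):
    for n in P:
        o=cv2.resize(P[n]["color"],None,fx=S,fy=S,interpolation=cv2.INTER_CUBIC)
        for b in FB:
            cs,_=cv2.findContours(sil(P[n],[b],pose),cv2.RETR_EXTERNAL,cv2.CHAIN_APPROX_NONE); cv2.drawContours(o,cs,-1,(255,0,255),1)
        x0,y0,x1,y1=(440,140,540,280+8) if n=="top" else (150,210,270,320)
        cv2.imwrite(f"pics/d_{n}.png",o[y0*S:y1*S,x0*S:x1*S])
g=unproj(P["top"],(479,257),.03)
r=fit([(P["top"],mt)],FB,[g[0],g[1],0]); print("top",r); show(r[0])
f=r[0]
print("scene",fit([(P["scene"],ms)],FB,f))
ball=tri(P["top"],(494.5,156.5),P["scene"],(232,281.5)); print("ball",ball)
pad=tri(P["top"],(502,227),P["scene"],(200,235)); print("pad",pad)
c,s=np.cos(f[2]),np.sin(f[2])
for w in (ball[0],pad[0]):
    d=w[:2]-f[:2]; print("fix frame",np.round([c*d[0]+s*d[1],-s*d[0]+c*d[1],w[2]],4))
print("yellow L mark",tri(P["top"],(270.5,284.5),P["scene"],(320,158)))
print("yellow: marks z=.1",unproj(P["top"],(270.5,284.5),.1))
E
python3 fx.py
```

```text
top (array([ 0.40656716, -0.27664843, -0.03603655]), np.float64(0.044830377107425545))
scene (array([ 0.40384483, -0.27308443, -0.04069323]), np.float64(0.046569726474921525))
ball (array([ 0.63850444, -0.28401785,  0.10658363]), np.float64(0.6067924137835234))
pad (array([ 0.48222064, -0.27666701,  0.14009144]), np.float64(1.738610849859242))
fix frame [0.2321 0.001  0.1066]
fix frame [0.0756 0.0027 0.1401]
yellow L mark (array([0.36665241, 0.21777467, 0.10010415]), np.float64(0.842279077891817))
yellow: marks z=.1 [0.36586636 0.21681256 0.1       ]
```

View pics/d_top.png

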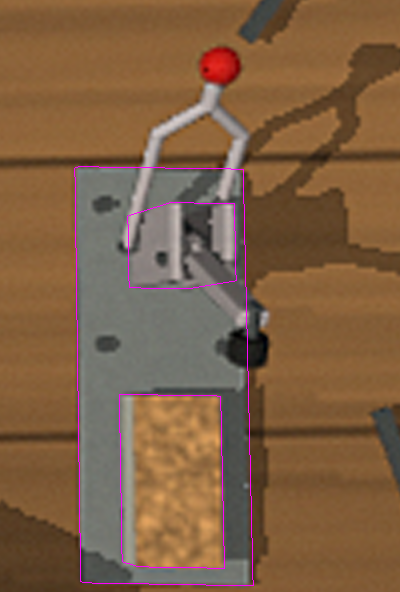

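View pics/d_scene.png

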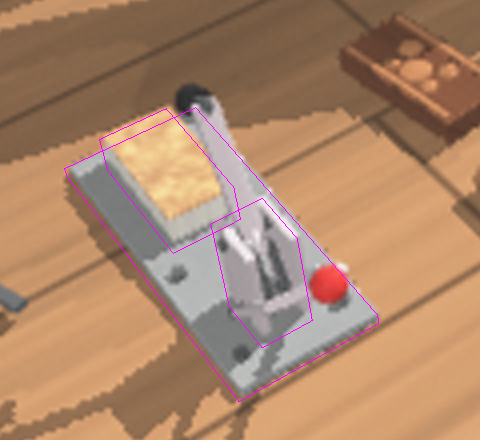

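```bash
cat >> h.py <<'E'
def plan(x,y,z,yaw,half=True):
    """yaw: world angle of jaw axis (tool y), mod pi. prints twist then shift in tool axes after the twist (mm)"""
    s=manip.get_state(); Rm=R.from_rotvec(s["tcp_rot"]).as_matrix()
    cur=np.arctan2(Rm[1,1],Rm[0,1]); d=(yaw-cur)
    if half: d=(d+np.pi/2)%np.pi-np.pi/2
    else: d=(d+np.pi)%(2*np.pi)-np.pi
    tw=-d # tool z down
    R2=Rm@R.from_rotvec([0,0,tw]).as_matrix()
    t=R2.T@(np.array([x,y,z])-s["tool_pos"])*1000
    print(f"t={s['clock']:.1f} twist {tw:.4f} shift(tool xyz mm) {t.round(1).tolist()}  jaw yaw now {cur:.3f} tcp {s['tool_pos'].round(4).tolist()} tilt {Rm[:,2].round(4).tolist()} j6 {s['qpos'][5]:.2f} f {s['ft_force'].round(1).tolist()} w {s['gripper_width']:.4f}")
E
python3 - <<'E'
from h import *
x,y,a=.4296,-.0835,.1216
plan(x-.01,y-.001,.16,a+np.pi/2)
E
```

```text
t=3.5 twist -0.4824 shift(tool xyz mm) [-93.1, -732.8, 77.6]  jaw yaw now 1.210 tcp [0.2383, 0.6316, 0.2377] tilt [0.0, 0.0001, -1.0] j6 -0.04 f [0.2, 0.5, 0.1] w 0.0928
```

jog_arm --moves '[[[93,0,0,0,-0.12],[93,0,0,0,-0.12],[93,0,0,0,-0.12],[93,0,0,0,-0.1224],[93,-5,-45,0,0],[93,-5,-45,0,0],[93,-5,-45,0,0],[93,-5,-45,0,0]]]'

```text
clock: 4.35
tool_pos: [0.28, 0.4537, 0.2376]
tcp_rot: [-0.192, 3.136, 0.0]
ft_force: [0.7, 0.2, 0.0]
gripper_width: 0.0926
```

jog_arm --moves '[[[93,-6,-45,0,0],[93,-6,-45,0,0],[93,-6,-45,0,0],[93,-6,-45,0,0],[93,-6,-45,0,0],[93,-6,-45,0,0],[93,-6,-45,0,0],[93,-6,-45,0,0]]]'

```text
clock: 5.15
tool_pos: [0.3712, 0.1021, 0.238]
tcp_rot: [-0.191, 3.135, 0.0]
ft_force: [0.7, 0.2, -0.1]
gripper_width: 0.093
```

```bash
python3 - <<'E'
from h import *
x,y,a=.4296,-.0835,.1216
plan(x-.01,y-.001,.16,a+np.pi/2)
E
```

```text
t=5.2 twist 0.0004 shift(tool xyz mm) [-25.3, -191.1, 78.0]  jaw yaw now 1.693 tcp [0.3712, 0.1021, 0.238] tilt [0.0012, 0.0003, -1.0] j6 -1.49 f [0.7, 0.2, -0.1] w 0.0930
```

jog_arm --moves '[[[93,-5,-45,0,0],[93,-6,-45,0,0],[93,-7,-45,0,0],[93,-7,-45,10,0],[93,0,-11,30,0],[93,0,0,30,0],[93,0,0,8,0],[93,0,0,0,0]]]'

```text
clock: 5.95
tool_pos: [0.4189, -0.0826, 0.1592]
tcp_rot: [0.191, -3.134, -0.001]
ft_force: [-0.2, 0.4, 0.7]
gripper_width: 0.0931
```

```bash
python3 - <<'E'
from h import *
P={n:manip.get_image(n) for n in("scene","top")}
crop(P["top"],"e_top.png",340,200,540,300,4); crop(P["scene"],"e_scene.png",180,130,330,260,5)
plan(.4196,-.0845,.021,.1216+np.pi/2)
print([ (n,proj(P[n],manip.get_state()["tool_pos"])) for n in P])
E
```

```text
t=6.0 twist 0.0007 shift(tool xyz mm) [0.6, -1.9, 140.2]  jaw yaw now 1.693 tcp [0.4197, -0.0825, 0.1612] tilt [0.0016, -0.0004, -1.0] j6 -1.95 f [-0.3, -1.4, 0.1] w 0.0929
[('scene', array([[248.85704383, 186.13159343]])), ('top', array([[411.90403277, 258.25786595]]))]
```

View pics/e_top.png

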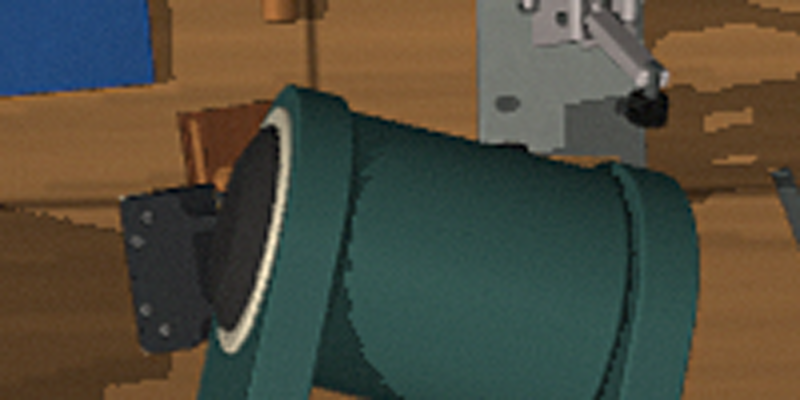

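View pics/e_scene.png

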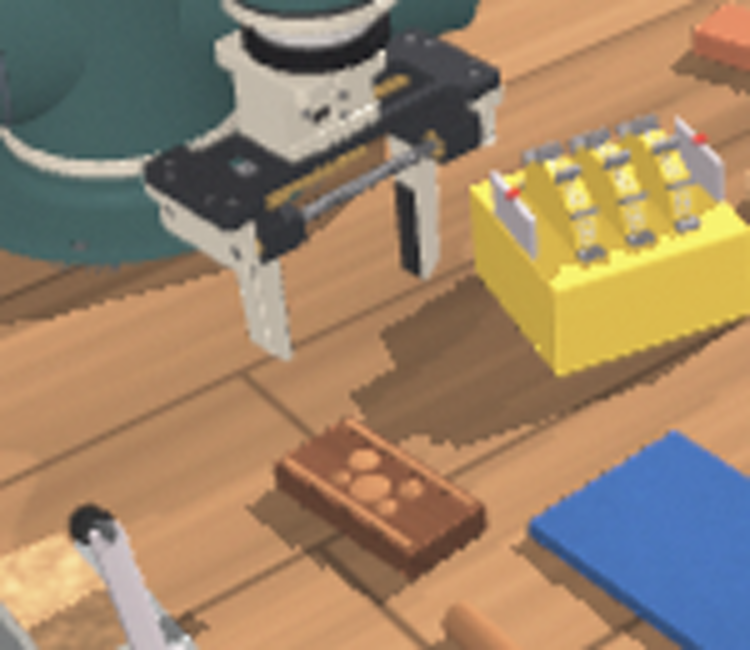

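jog_arm --moves '[[[93,0,-1,40,0],[93,0,-1,40,0],[93,0,0,35,0],[93,0,0,20,0],[93,0,0,4,0],[93,0,0,0,0],[50,0,0,0,0],[50,0,0,0,0]]]' --grip_force 30

```text
clock: 6.85
tool_pos: [0.4204, -0.0849, 0.0223]
tcp_rot: [-0.191, 3.134, -0.001]
ft_force: [-0.1, 0.1, -0.3]
gripper_width: 0.0813
```

jog_arm --moves '[[[50,0,0,0,0],[50,0,0,0,0],[50,0,0,0,0],[50,0,0,0,0],[50,0,0,0,0]]]'

```text
clock: 7.35
tool_pos: [0.4197, -0.0848, 0.021]
tcp_rot: [-0.191, 3.136, -0.0]
ft_force: [-1.9, 0.7, 5.6]
gripper_width: 0.0597
```

jog_arm --moves '[[[50,0,0,-15,0],[50,0,0,-40,0],[50,0,0,-40,0],[50,0,0,0,0.078],[50,0,0,0,0.08]]]'

```text
clock: 7.85
tool_pos: [0.4199, -0.0849, 0.1167]
tcp_rot: [0.062, 3.139, -0.001]
ft_force: [-0.2, -0.2, -0.6]
gripper_width: 0.0597
```

```bash
python3 - <<'E'
from h import *
plan(.3966,-.2762,.117,-.036+np.pi/2)
E
```

```text
t=7.8 twist -0.0035 shift(tool xyz mm) [16.4, -192.0, -0.2]  jaw yaw now 1.531 tcp [0.4199, -0.0849, 0.1167] tilt [0.0019, -0.0006, -1.0] j6 -1.79 f [-0.2, -0.2, -0.6] w 0.0597
```

jog_arm --moves '[[[50,4,-40,0,0],[50,4,-40,0,0],[50,4,-40,0,0],[50,4,-40,0,0],[50,0,-32,0,0],[50,0,0,0,0]]]'

```text
clock: 8.45
tool_pos: [0.3959, -0.2789, 0.1152]
tcp_rot: [-0.062, -3.14, 0.0]
ft_force: [-0.5, 0.3, -0.7]
gripper_width: 0.0597
```

```bash
python3 - <<'E'
from h import *
plan(.3966,-.2762,.053,-.036+np.pi/2)
P={n:manip.get_image(n) for n in("scene","top")}
crop(P["top"],"f_top.png",420,150,560,300,4); crop(P["scene"],"f_scene.png",140,160,280,310,4)
E
```

```text
t=8.4 twist -0.0034 shift(tool xyz mm) [-0.7, 2.7, 62.2]  jaw yaw now 1.531 tcp [0.3959, -0.2789, 0.1152] tilt [-0.0008, -0.0002, -1.0] j6 -2.20 f [-0.5, 0.3, -0.7] w 0.0597
```

View pics/f_top.png

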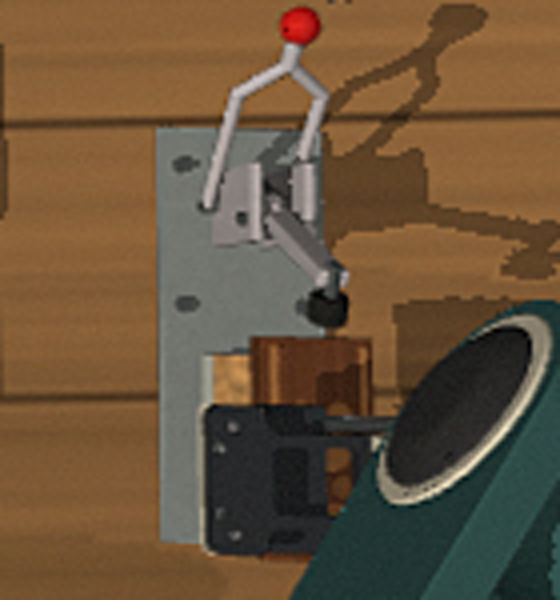

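View pics/f_scene.png

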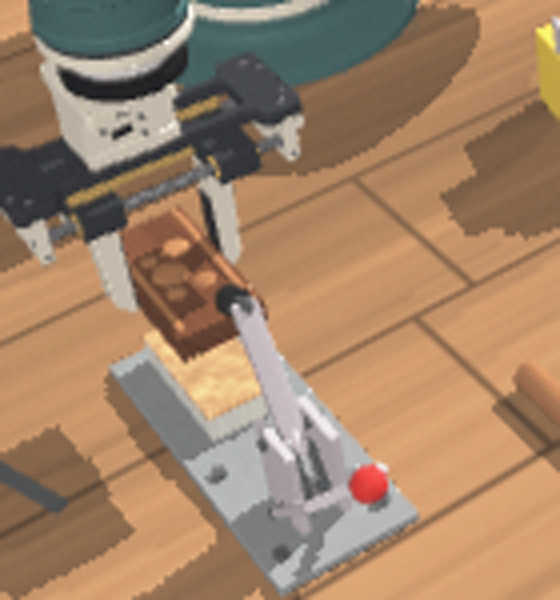

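jog_arm --moves '[[[50,0,0,20,0],[50,0,0,20,0],[50,0,0,10,0],[50,0,0,0,0],[50,0,0,0,0]]]'

```text
clock: 9.05
tool_pos: [0.3969, -0.2758, 0.0663]
tcp_rot: [0.056, 3.141, -0.0]
ft_force: [-0.3, -0.1, -0.4]
gripper_width: 0.0596
```

```bash
python3 - <<'E'
from h import *
plan(.3966,-.2762,.0515,-.036+np.pi/2)
E
```

```text
t=9.1 twist 0.0003 shift(tool xyz mm) [0.3, -0.4, 14.8]  jaw yaw now 1.535 tcp [0.3969, -0.2758, 0.0663] tilt [0.0003, -0.0002, -1.0] j6 -2.20 f [-0.3, -0.1, -0.4] w 0.0596
```

jog_arm --moves '[[[50,0,0,8,0],[50,0,0,5,0],[50,0,0,1,0],[50,0,0,0.5,0],[50,0,0,0.5,0],[50,0,0,0,0]]]'

```text
clock: 9.65
tool_pos: [0.3966, -0.2761, 0.0511]
tcp_rot: [0.057, 3.141, -0.0]
ft_force: [-2.8, 2.1, 4.3]
gripper_width: 0.0596
```

jog_arm --moves '[[[66,0,0,0,0],[75,0,0,0,0],[85,0,0,0,0],[90,0,0,0,0],[93,0,0,-30,0],[93,0,0,-40,0],[93,-30,0,-40,0],[93,-30,20,-40,0]]]'

```text
clock: 10.45
tool_pos: [0.4556, -0.2605, 0.1999]
tcp_rot: [0.061, 3.14, -0.001]
ft_force: [0.4, -0.3, -0.8]
gripper_width: 0.0933
```

jog_arm --moves '[[[93,0,45,-40,0],[93,0,45,0,0],[93,0,45,0,0],[93,0,45,0,0],[93,0,45,0,0],[93,0,0,0,0]]]'

```text
clock: 11.05
tool_pos: [0.4629, -0.0383, 0.2312]
tcp_rot: [0.05, 3.141, 0.001]
ft_force: [-0.0, -0.6, -0.4]
gripper_width: 0.0929
```

```bash
python3 - <<'E'
from h import *
P={n:manip.get_image(n) for n in("scene","top")}
crop(P["top"],"g_top.png",380,130,560,300,4); crop(P["scene"],"g_scene.png",140,160,280,310,4)
for n,c in (("top",(480,262)),("scene",(190,250))):
    m=tr(P[n],"pattern",c)
    if m is None: print(n,"none"); continue
    print(n,m.sum(),fit([(P[n],m)],[(-.06,.06,-.03,.03,.03,.05)],[.4066,-.2766,-.036]))
print(manip.get_state()["tool_pos"])
E
```

```text
top none
scene 740 (array([ 0.40219686, -0.28188735, -0.17331936]), np.float64(0.1569500287191269))
[ 0.46297501 -0.04303322  0.23094421]
```

View pics/g_top.png

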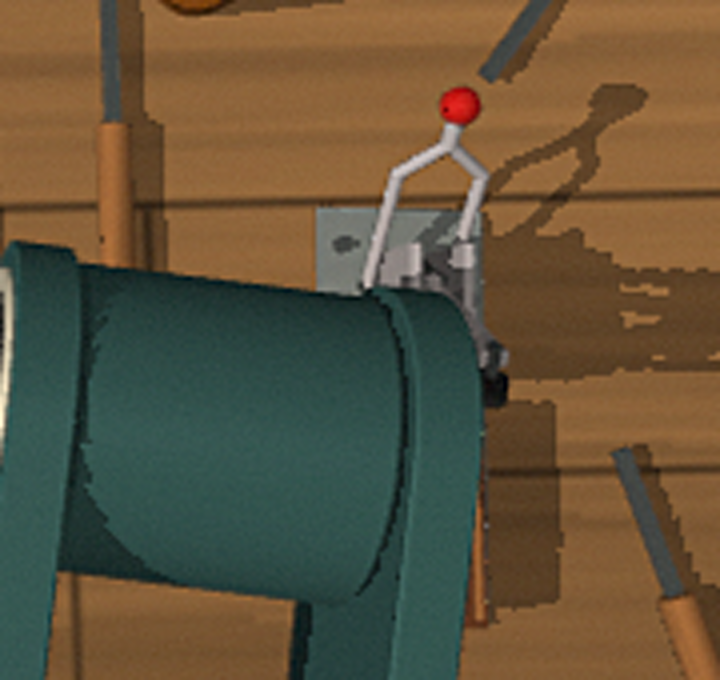

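View pics/g_scene.png

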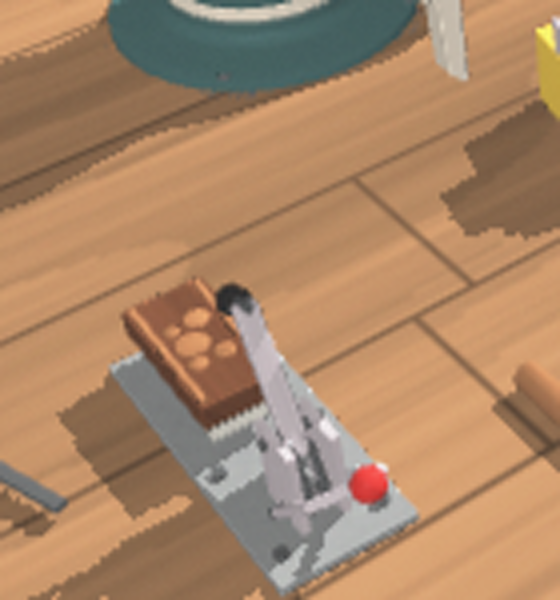

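jog_arm --moves '[[[93,0,40,0,0],[93,0,40,0,0],[93,0,40,0,0],[93,0,40,0,0],[93,0,0,0,0]]]'

```text
clock: 11.75
tool_pos: [0.469, 0.1196, 0.2307]
tcp_rot: [-0.055, -3.141, -0.001]
ft_force: [-0.3, -0.1, -0.3]
gripper_width: 0.0928
```

```bash
python3 - <<'E'
from h import *
P={n:manip.get_image(n) for n in("scene","top")}
crop(P["top"],"h_top.png",440,130,540,300,4)
PB=[(-.06,.06,-.03,.03,.03,.05)]
for n,c in (("top",(480,262)),("scene",(190,250))):
    m=tr(P[n],"pattern",c)
    if m is None: print(n,"none"); continue
    print(n,m.sum(),fit([(P[n],m)],PB,[.4066,-.2766,-.036]))
FB=[(-.062,.188,-.05,.05,0,.008)]
n="top";o=cv2.resize(P[n]["color"],None,fx=S,fy=S,interpolation=cv2.INTER_CUBIC)
for b in FB+PB:
    cs,_=cv2.findContours(sil(P[n],[b],[.4066,-.2766,-.036]),cv2.RETR_EXTERNAL,cv2.CHAIN_APPROX_NONE); cv2.drawContours(o,cs,-1,(255,0,255),1)
cv2.imwrite("pics/h_top2.png",o[140*S:288*S,440*S:540*S])
n="scene";o=cv2.resize(P[n]["color"],None,fx=6,fy=6,interpolation=cv2.INTER_CUBIC)
cv2.imwrite("pics/h_scene2.png",o[225*6:310*6,160*6:250*6])
E
```

```text
top 1482 (array([ 0.40726834, -0.27788801, -0.0285372 ]), np.float64(0.04103767857865559))
scene 736 (array([ 0.40489167, -0.27801753, -0.09778691]), np.float64(0.17206806467556313))
```

View pics/h_top2.png

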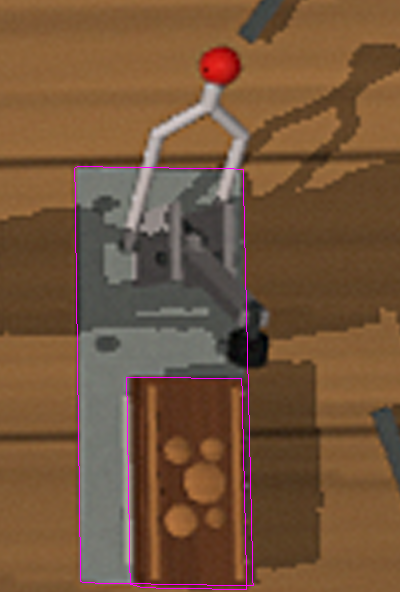

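View pics/h_scene2.png

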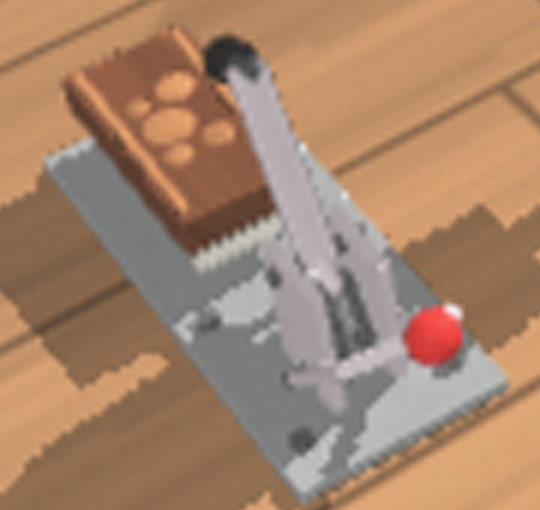

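```bash
python3 - <<'E'
from h import *
plan(.638,-.2835,.18,-.036+np.pi/2)
E
```

```text
t=11.9 twist -0.0021 shift(tool xyz mm) [-183.2, -393.2, 51.0]  jaw yaw now 1.533 tcp [0.469, 0.1161, 0.2309] tilt [-0.0002, -0.0003, -1.0] j6 -1.34 f [-0.7, -0.2, 0.2] w 0.0928
```

jog_arm --moves '[[[93,-23,-45,0,0],[93,-23,-45,0,0],[93,-23,-45,0,0],[93,-23,-45,0,0],[70,-23,-45,0,0],[60,-23,-45,0,0],[50,-23,-45,0,0],[45,-22,-45,0,0]]]'

```text
clock: 12.75
tool_pos: [0.6365, -0.2496, 0.231]
tcp_rot: [0.061, 3.141, -0.0]
ft_force: [0.6, 0.9, -0.2]
gripper_width: 0.0655
```

jog_arm --moves '[[[45,0,-33,0,0],[45,0,0,25,0],[45,0,0,25,0],[45,0,0,0,0],[45,0,0,0,0]]]'

```text
clock: 13.25
tool_pos: [0.635, -0.2796, 0.1815]
tcp_rot: [-0.06, -3.141, -0.0]
ft_force: [-0.6, 0.8, 1.2]
gripper_width: 0.0454
```

```bash
python3 - <<'E'
from h import *
plan(.638,-.2835,.109,-.036+np.pi/2)
P={n:manip.get_image(n) for n in("scene","top")}
crop(P["top"],"i_top.png",420,100,580,240,4); crop(P["scene"],"i_scene.png",170,170,310,320,4)
E
```

```text
t=13.2 twist -0.0019 shift(tool xyz mm) [-3.1, -3.8, 72.5]  jaw yaw now 1.533 tcp [0.635, -0.2796, 0.1815] tilt [-0.0005, 0.0001, -1.0] j6 -1.98 f [-0.6, 0.8, 1.2] w 0.0454
```

View pics/i_scene.png

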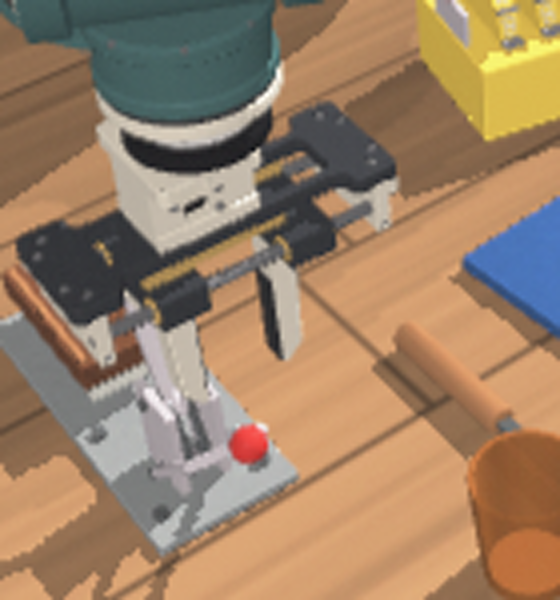

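View pics/i_top.png

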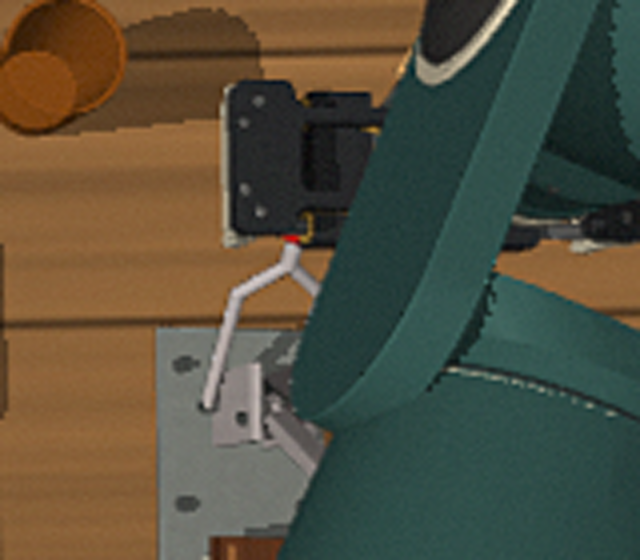

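jog_arm --moves '[[[45,-3,-4,25,0],[45,0,0,25,0],[45,0,0,15,0],[45,0,0,7,0],[45,0,0,0,0],[15,0,0,0,0],[15,0,0,0,0],[15,0,0,0,0]]]' --grip_force 12

```text
clock: 14.15
tool_pos: [0.6389, -0.2826, 0.11]
tcp_rot: [0.057, 3.14, -0.001]
ft_force: [0.1, -0.6, 0.7]
gripper_width: 0.0258
```

jog_arm --moves '[[[15,0,0,0,0],[15,0,0,0,0],[15,0,0,0,0]]]'

```text
clock: 14.45
tool_pos: [0.6388, -0.2831, 0.1098]
tcp_rot: [0.058, 3.14, -0.002]
ft_force: [1.2, -5.5, 3.1]
gripper_width: 0.0211
```

```bash
python3 - <<'E'
from h import *
plan(.638,-.2835,.1085,-.036+np.pi/2)
# arc increments in fixture frame
for a in np.arange(0,1.5,.1): print(round(a,2), np.round([139+130*np.sin(.8-a),17+130*np.cos(.8-a)],1))
E
```

```text
t=14.4 twist -0.0006 shift(tool xyz mm) [0.8, -0.4, 1.3]  jaw yaw now 1.534 tcp [0.6388, -0.2831, 0.1098] tilt [0.0011, -0.0013, -1.0] j6 -1.99 f [1.2, -5.5, 3.1] w 0.0211
0.0 [232.3 107.6]
0.1 [222.7 116.4]
0.2 [212.4 124.3]
0.3 [201.3 131.1]
0.4 [189.6 136.7]
0.5 [177.4 141.2]
0.6 [164.8 144.4]
0.7 [152.  146.4]
0.8 [139. 147.]
0.9 [126.  146.4]
1.0 [113.2 144.4]
1.1 [100.6 141.2]
1.2 [ 88.4 136.7]
1.3 [ 76.7 131.1]
1.4 [ 65.6 124.3]
```

jog_arm --moves '[[[15,9.6,0,-8.8,0],[15,10.3,0,-7.9,0],[15,11.1,0,-6.8,0],[15,11.7,0,-5.6,0],[15,12.2,0,-4.5,0],[15,12.6,0,-3.2,0],[15,12.8,0,-2,0],[15,13,0,-0.6,0]]]' --grip_force 15

```text
clock: 15.25
tool_pos: [0.545, -0.2795, 0.149]
tcp_rot: [0.058, 3.14, -0.001]
ft_force: [0.4, -5.5, -0.1]
gripper_width: 0.0207
```

jog_arm --moves '[[[15,13,0,0.6,0],[15,12.8,0,2,0],[15,12.6,0,3.2,0],[15,12.2,0,4.5,0],[15,11.7,0,5.6,0],[15,11.1,0,6.8,0],[15,2.3,0,1.6,0],[15,0,0,0,0]]]'

```text
clock: 16.05
tool_pos: [0.4684, -0.2764, 0.1236]
tcp_rot: [-0.058, -3.14, 0.0]
ft_force: [-4.9, -4.3, 3.0]
gripper_width: 0.0206
```

```bash
python3 - <<'E'
from h import *
plan(.4062+.0635,-.2752-.0635*.036,.1228,-.036+np.pi/2)
P={n:manip.get_image(n) for n in("scene","top")}
crop(P["scene"],"j_scene.png",140,170,280,320,4)
E
```

```text
t=16.1 twist -0.0008 shift(tool xyz mm) [-1.4, -1.0, 0.8]  jaw yaw now 1.534 tcp [0.4684, -0.2764, 0.1236] tilt [-0.0014, -0.0001, -1.0] j6 -2.11 f [-4.9, -4.3, 3.0] w 0.0206
```

View pics/j_scene.png

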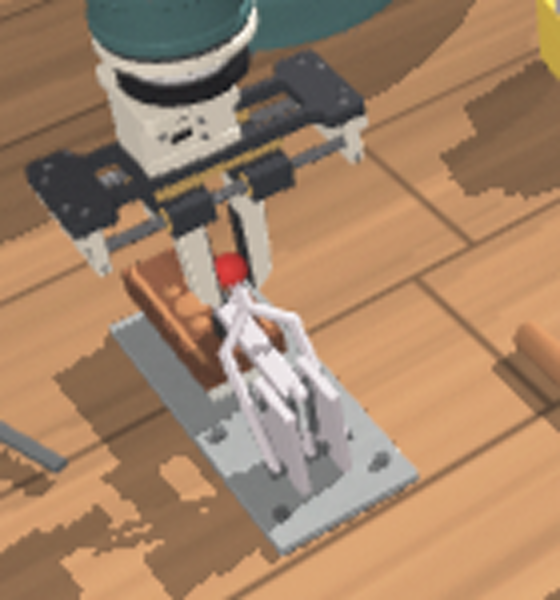

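jog_arm --moves '[[[15,2,0,1.5,0],[15,2,0,1.5,0],[15,0,0,0,0],[45,0,0,0,0],[45,0,0,0,0],[45,0,0,0,0],[45,0,0,-20,0],[45,0,0,-40,0]]]'

```text
clock: 16.95
tool_pos: [0.4644, -0.2753, 0.1785]
tcp_rot: [-0.057, -3.136, -0.005]
ft_force: [0.0, -0.3, 1.3]
gripper_width: 0.0444
```

jog_arm --moves '[[[45,0,0,-40,0],[20,0,45,-20,0],[0,0,45,0,0],[0,-5,45,0,0],[0,-10,45,0,0],[0,-10,45,0,0],[0,0,45,0,0],[0,0,0,0,0]]]'

```text
clock: 17.75
tool_pos: [0.5002, -0.0031, 0.2406]
tcp_rot: [-0.05, -3.14, -0.002]
ft_force: [0.4, -0.7, -0.1]
gripper_width: 0.0002
```

```bash
python3 - <<'E'
from h import *
P={n:manip.get_image(n) for n in("scene","top")}
cv2.imwrite("pics/k_top.png",P["top"]["color"])
crop(P["top"],"k_t1.png",430,140,550,300,4);crop(P["scene"],"k_s1.png",140,190,280,320,5)
ball=tri(P["top"],[*np.array(manip.mark_of(P["top"],"clamp_ball")[0]["centre"])],P["scene"],manip.mark_of(P["scene"],"clamp_ball")[0]["centre"]);print(ball, manip.get_state()["tool_pos"])
E
```

```text
(array([ 0.47060979, -0.27828703,  0.11673571]), np.float64(1.7921951576725235)) [ 0.50033775 -0.007955    0.24083351]
```

View pics/k_top.png

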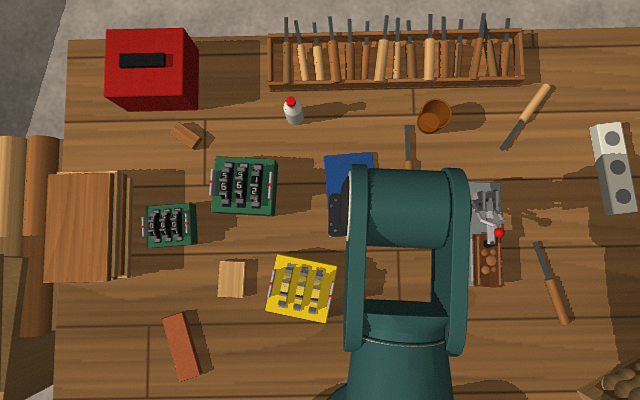

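View pics/k_s1.png

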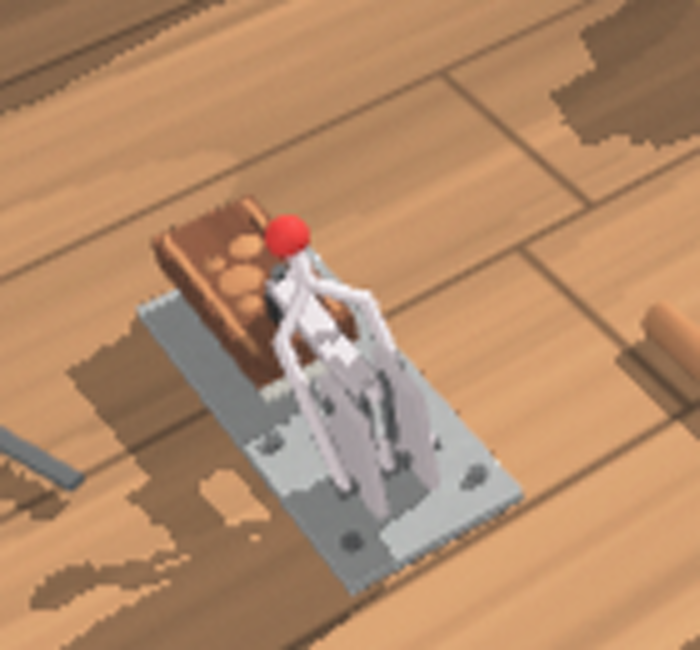

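View pics/k_t1.png

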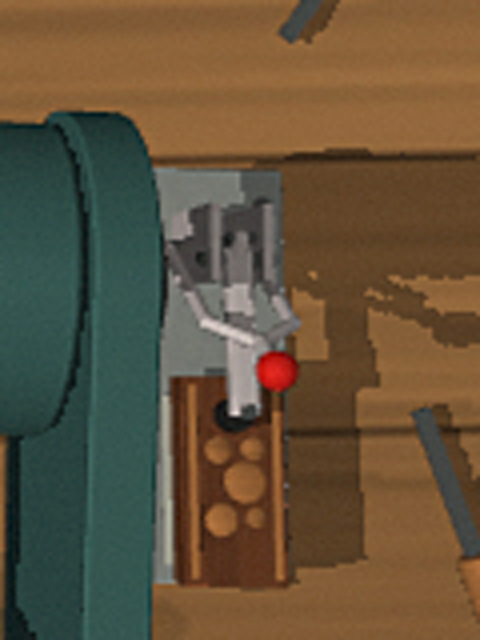

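```bash
python3 - <<'E'
from h import *
P={n:manip.get_image(n) for n in("scene","top")}
p=P["top"]; h=hsv(p)
def cen(p,x0,y0,x1,y1):
    c=p["color"][y0:y1,x0:x1].astype(float); w=np.clip(c[...,2]-np.maximum(c[...,1],c[...,0])-40,0,None)
    ys,xs=np.mgrid[y0:y1,x0:x1]; return (xs*w).sum()/w.sum(),(ys*w).sum()/w.sum(),w.sum()
L=cen(p,206,176,216,189); Rr=cen(p,264,178,275,191); print(L,Rr)
a=unproj(p,L[:2],.098); b=unproj(p,Rr[:2],.098); m=(a+b)/2; d=a-b
print("marks",a,b,"mid",m,"yaw",np.arctan2(-d[0],d[1]),"len",np.hypot(*d[:2]))
def wheelpts():
    B=list(SEL)+[(-.03,.03,y-.002,y+.002,.05,.1) for y in (-.066,.066)]
    for y in (-.034,0,.034):
        for k in range(6):
            t=k*np.pi/6
        B+=[(-.044,.044,y-.008,y+.008,.07,.088),(-.035,.035,y-.008,y+.008,.07,.1),(-.02,.02,y-.008,y+.008,.07,.113)]
    return B
for n,c in (("top",(248,186)),("scene",(383,200))):
    mk=tr(P[n],"selector",c)
    if mk is not None: print(n,fit([(P[n],mk)],wheelpts(),[m[0],m[1],-.05]))
crop(p,"l1.png",200,150,290,220,8)
crop(P["scene"],"l2.png",345,160,425,230,8)
E
```

```text
(np.float64(209.9162257495591), np.float64(181.2389770723104), np.float64(1134.0)) (np.float64(269.4727932285369), np.float64(184.4546553808948), np.float64(827.0))
marks [0.59639015 0.35168267 0.098     ] [0.5863806  0.21790991 0.098     ] mid [0.59138537 0.28479629 0.098     ] yaw -0.07468584073295519 len 0.13414672688188758
top (array([ 0.59014243,  0.28435356, -0.07590217]), np.float64(0.025342544807004264))
scene (array([ 0.58682747,  0.28857559, -0.05679177]), np.float64(0.03330342263812336))
```

View pics/l1.png

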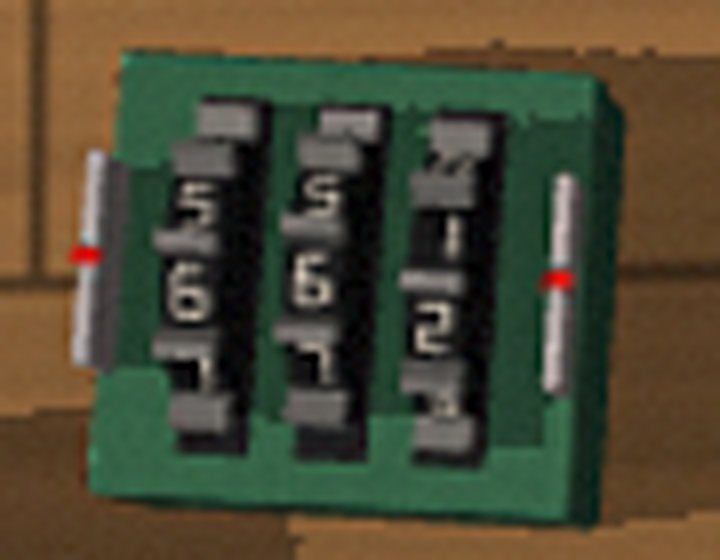

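View pics/l2.png

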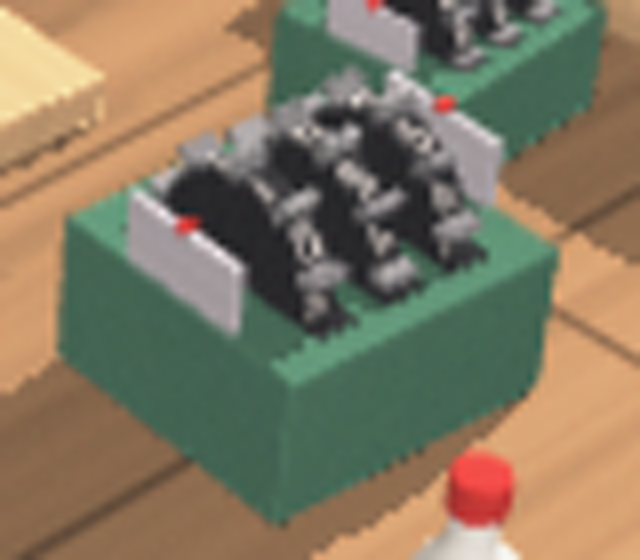

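```bash
cat > wh.py <<'E'
from h import *
SP=np.array([.5908,.2846,-.0752])
def s2w(q,sp=SP):
    c,s=np.cos(sp[2]),np.sin(sp[2]); q=np.atleast_2d(q)
    return np.c_[sp[0]+c*q[:,0]-s*q[:,1],sp[1]+s*q[:,0]+c*q[:,1],q[:,2]]
def teeth(th,yc,sp=SP):
    out=[]
    for k in range(-12,22):
        ph=th-.62832*(k+.5)
        if abs(ph)>1.25: continue
        pts=[]
        for r in (.038,.049):
            for t in (-.0025,.0025):
                for yy in (-.008,.008):
                    pts.append([r*np.sin(ph)+t*np.cos(ph),yc+yy,.072+r*np.cos(ph)-t*np.sin(ph)])
        out.append((abs(ph),s2w(pts,sp)))
    return sorted(out,key=lambda o:-o[0])
SS=8
def read(p,yc,x0,y0,sp=SP,w=90,h=70):
    g=cv2.cvtColor(p["color"],cv2.COLOR_BGR2GRAY)[y0:y0+h,x0:x0+w].astype(np.float32)
    g=np.minimum(g,120)
    # roi: wheel centre band
    a=np.linspace(-.95,.95,60)
    band=np.zeros((h*SS,w*SS),np.uint8)
    pts=np.array([[.046*np.sin(t),yc+s,.072+.046*np.cos(t)] for t in a for s in (-.008,.008)])
    q=((proj(p,s2w(pts,sp))-[x0,y0]+.5)*SS-.5)
    cv2.fillConvexPoly(band,cv2.convexHull(np.round(q).astype(np.int32)),1)
    band=cv2.resize(band.astype(np.float32),(w,h),interpolation=cv2.INTER_AREA)>.6
    best=[]
    for th in np.arange(0,.62832,.005):
        m=np.zeros((h*SS,w*SS),np.uint8)
        for _,tp in teeth(th,yc,sp):
            q=((proj(p,tp)-[x0,y0]+.5)*SS-.5); cv2.fillConvexPoly(m,cv2.convexHull(np.round(q).astype(np.int32)),255)
        m=cv2.resize(m.astype(np.float32),(w,h),interpolation=cv2.INTER_AREA)
        best.append((np.corrcoef(m[band],g[band])[0,1],th))
    b=max(best); return b[1],b[0]
def overlay(p,ths,name,x0,y0,sp=SP,w=90,h=70):
    o=cv2.resize(p["color"][y0:y0+h,x0:x0+w],None,fx=SS,fy=SS,interpolation=cv2.INTER_CUBIC)
    for yc,th in ths:
        for _,tp in teeth(th,yc,sp):
            q=((proj(p,tp)-[x0,y0]+.5)*SS-.5); cv2.polylines(o,[cv2.convexHull(np.round(q).astype(np.int32))],True,(255,0,255),1)
    cv2.imwrite("pics/"+name,o)
def both(tag,sp=SP):
    p=manip.get_image("top"); ths=[]
    for nm,yc in (("left",.034),("mid",0),("right",-.034)):
        t,c=read(p,yc,200,150,sp); ths.append((yc,t)); print(nm,"top frac digit",round(t/.62832,3),"corr",round(c,2))
    overlay(p,ths,f"{tag}.png",200,150,sp)
    return ths
E
python3 -c "
from wh import *
both('m1')"
```

```text
left top frac digit 0.589 corr 0.4
mid top frac digit 0.772 corr 0.41
right top frac digit 0.358 corr 0.57
```

View pics/m1.png

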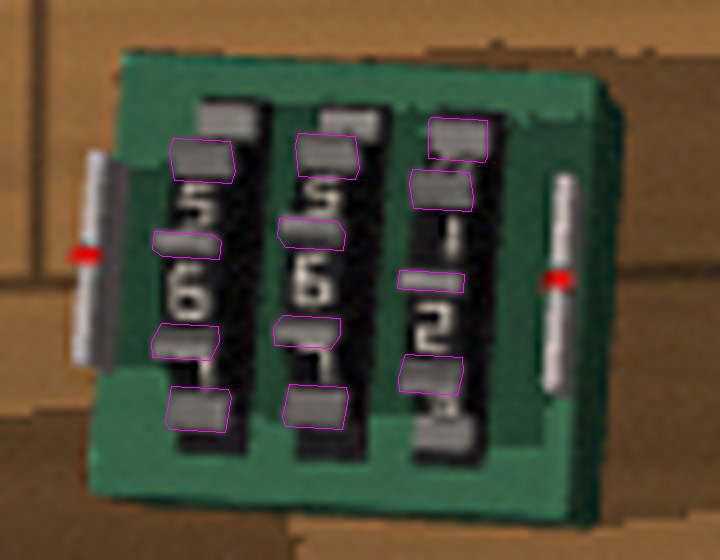

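```bash
python3 -c "
from wh import *
w=s2w([[-.0205,-.034,0]])[0]; print(w)
plan(w[0],w[1]+.0007,.165,-.0752+np.pi/2)"
```

```text
[0.56780355 0.25223624 0.        ]
t=18.2 twist 0.0373 shift(tool xyz mm) [-47.5, 265.4, 76.0]  jaw yaw now 1.533 tcp [0.5005, -0.0081, 0.241] tilt [-0.0001, -0.0, -1.0] j6 -1.60 f [0.1, 0.2, -0.1] w 0.0003
```

jog_arm --moves '[[[0,0,0,0,0.0373],[0,-8,45,0,0],[0,-8,45,0,0],[0,-8,45,0,0],[0,-8,45,0,0],[0,-8,45,0,0],[0,-7.5,40.4,30,0],[0,0,0,30,0]]]'

```text
clock: 19.0
tool_pos: [0.568, 0.2566, 0.1808]
tcp_rot: [0.112, 3.139, 0.002]
ft_force: [0.0, -0.9, 0.1]
gripper_width: 0.0008
```

jog_arm --moves '[[[0,0,0,16,0],[0,0,0,0,0],[0,0,0,0,0]]]'

```text
clock: 19.3
tool_pos: [0.5676, 0.2524, 0.1669]
tcp_rot: [0.118, 3.139, 0.001]
ft_force: [-0.5, 0.4, 0.7]
gripper_width: 0.0006
```

```bash
python3 -c "
from wh import *
w=s2w([[-.0205,-.034,0]])[0]
plan(w[0],w[1]+.0007,.1335,-.0752+np.pi/2)
P={n:manip.get_image(n) for n in('scene','top')}
crop(P['scene'],'n_s.png',320,110,440,230,6)
crop(P['top'],'n_t.png',190,140,300,230,6)
"
```

```text
t=19.3 twist 0.0003 shift(tool xyz mm) [-0.1, 0.5, 33.4]  jaw yaw now 1.496 tcp [0.5676, 0.2524, 0.1669] tilt [0.0009, 0.0003, -1.0] j6 -1.12 f [-0.5, 0.4, 0.7] w 0.0006
```

View pics/n_s.png

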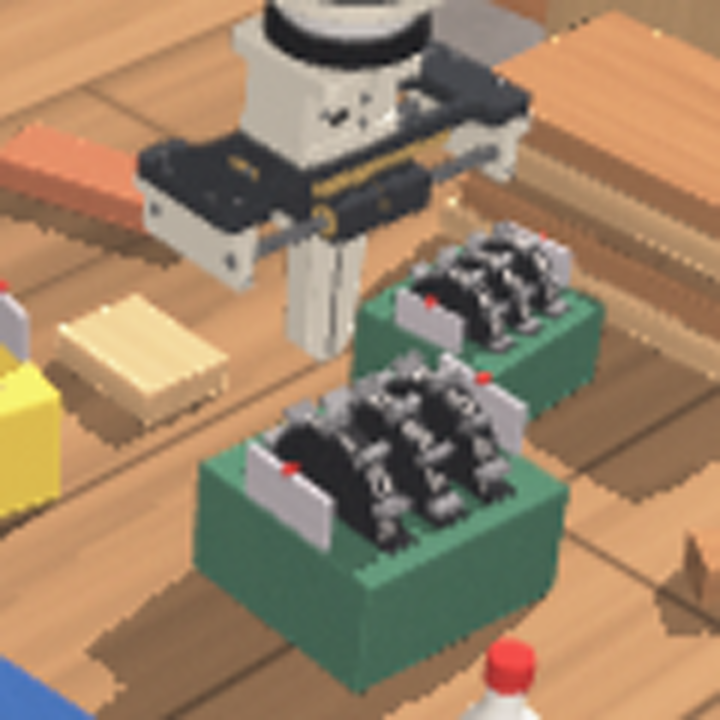

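View pics/n_t.png

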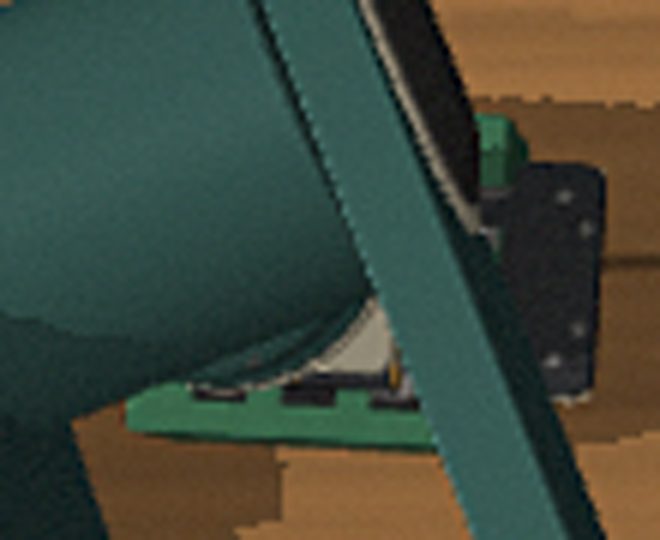

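jog_arm --moves '[[[0,0,0,20,0],[0,0,0,13,0],[0,0,0,0,0],[0,-8,0,0,0],[0,-8,0,0,0],[0,-8,0,0,0],[0,-8.8,0,0,0],[0,0,0,0,0]]]'

```text
clock: 20.2
tool_pos: [0.6012, 0.2506, 0.1327]
tcp_rot: [0.116, 3.139, 0.0]
ft_force: [0.2, 0.2, 0.2]
gripper_width: 0.0004
```

```bash
python3 -c "
from wh import *
w=s2w([[.0123,-.034,0]])[0]
plan(w[0],w[1]+.0007,.1335,-.0752+np.pi/2)
P={n:manip.get_image(n) for n in('scene',)}
crop(P['scene'],'n_s2.png',340,150,420,230,8)
"
```

```text
t=20.2 twist 0.0010 shift(tool xyz mm) [0.6, -0.2, -0.8]  jaw yaw now 1.497 tcp [0.6012, 0.2506, 0.1327] tilt [0.0004, -0.0, -1.0] j6 -1.14 f [0.2, 0.2, 0.2] w 0.0004
```

View pics/n_s2.png

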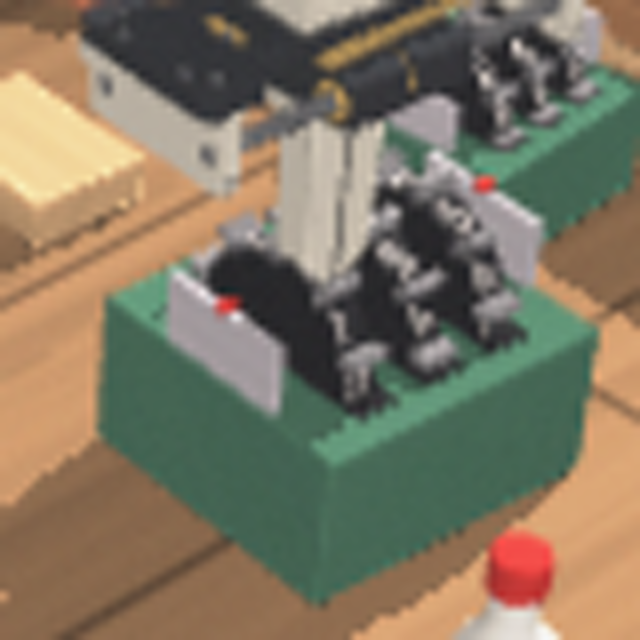

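jog_arm --moves '[[[0,0,0,-15,0],[0,17,0,0,0],[0,16,0,0,0],[0,0,0,0,0],[0,0,0,14.5,0],[0,0,0,0,0],[0,-10,0,0,0],[0,-10,0,0,0]]]'

```text
clock: 21.05
tool_pos: [0.5879, 0.2516, 0.133]
tcp_rot: [-0.116, -3.139, 0.0]
ft_force: [-1.8, 1.1, -1.0]
gripper_width: 0.0002
```

jog_arm --moves '[[[0,-6.5,0,0,0],[0,-6.5,0,0,0],[0,0,0,0,0],[0,0,0,-15,0],[0,17,0,0,0],[0,16,0,0,0],[0,0,0,0,0],[0,0,0,0,0]]]'

```text
clock: 21.85
tool_pos: [0.5674, 0.2534, 0.1494]
tcp_rot: [0.115, 3.138, 0.001]
ft_force: [-0.3, 0.2, -0.6]
gripper_width: 0.0006
```

```bash
python3 -c "
from wh import *
w=s2w([[-.0205,-.034,0]])[0]
plan(w[0],w[1]+.0007,.1335,-.0752+np.pi/2)
P={n:manip.get_image(n) for n in('scene',)}
crop(P['scene'],'n_s3.png',340,150,420,230,8)
"
```

```text
t=21.9 twist 0.0019 shift(tool xyz mm) [-0.5, -0.4, 15.9]  jaw yaw now 1.498 tcp [0.5674, 0.2534, 0.1494] tilt [0.0016, 0.0005, -1.0] j6 -1.12 f [-0.3, 0.2, -0.6] w 0.0006
```

View pics/n_s3.png

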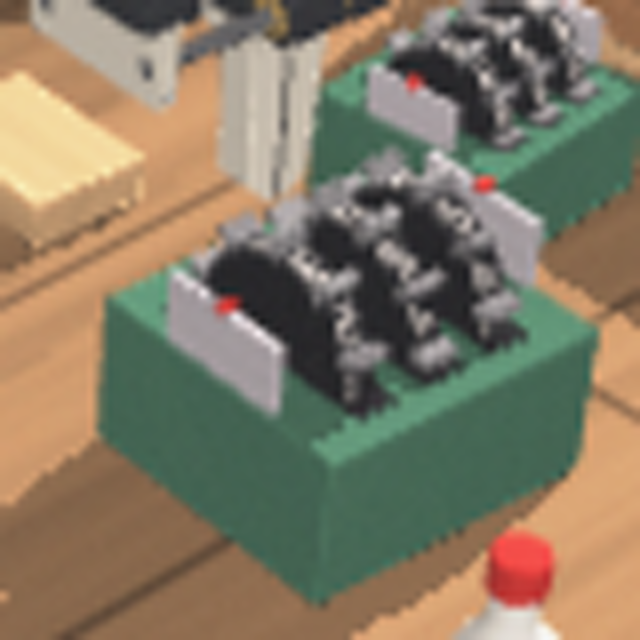

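jog_arm --moves '[[[0,0,0,15.5,0],[0,0,0,0,0],[0,-10,0,0,0],[0,-10,0,0,0],[0,-7,0,0,0],[0,-6,0,0,0],[0,0,0,0,0],[0,0,0,-30,0]]]'

```text
clock: 22.7
tool_pos: [0.5989, 0.2502, 0.159]
tcp_rot: [-0.116, -3.134, 0.004]
ft_force: [0.5, -0.5, 0.1]
gripper_width: 0.0006
```

jog_arm --moves '[[[0,0,-40,0,0],[0,0,-45,0,0],[0,0,-45,0,0],[0,0,-45,0,0],[0,0,-45,0,0],[0,0,-45,0,0],[0,0,0,0,0]]]'

```text
clock: 23.4
tool_pos: [0.5801, -0.0177, 0.1631]
tcp_rot: [0.122, 3.138, -0.002]
ft_force: [-0.0, -0.6, 0.3]
gripper_width: 0.0006
```

```bash
python3 -c "
from wh import *
both('o1')
plan(.6,.25,.2,-.0752+np.pi/2)
P=manip.get_image('top'); cv2.imwrite('pics/o_top.png',P['color'])
"
```

```text
left top frac digit 0.589 corr 0.4
mid top frac digit 0.772 corr 0.41
right top frac digit 0.358 corr 0.51
t=23.4 twist -0.0018 shift(tool xyz mm) [0.3, 266.4, -37.0]  jaw yaw now 1.494 tcp [0.5803, -0.0156, 0.163] tilt [0.0009, -0.0003, -1.0] j6 -1.56 f [-0.3, 1.2, 1.2] w 0.0001
```

View pics/o1.png

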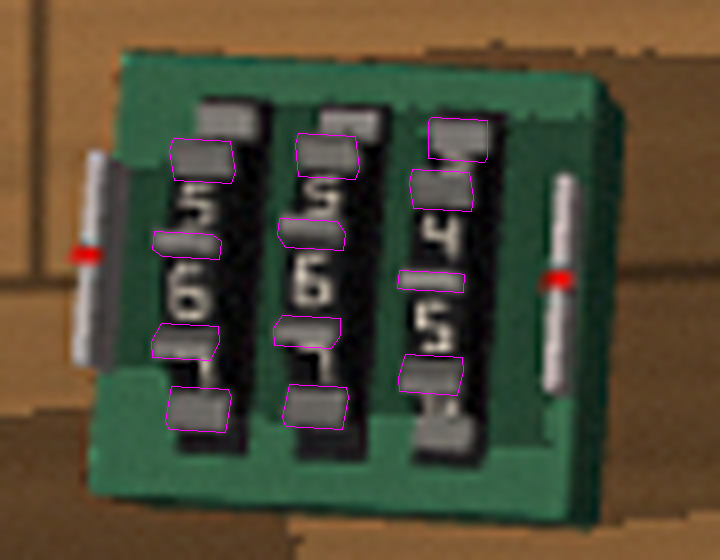

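View pics/o_top.png

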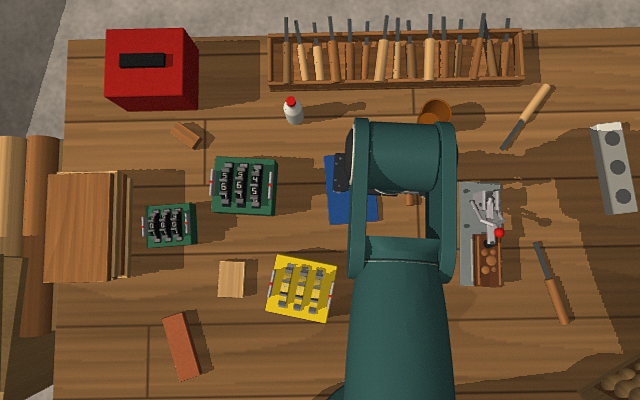

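```bash
python3 -c "
from wh import *
w=s2w([[-.0205,-.034,0]])[0]
plan(w[0],w[1]+.0007,.163,-.0752+np.pi/2)"
```

```text
t=23.5 twist -0.0004 shift(tool xyz mm) [32.7, 265.4, -0.0]  jaw yaw now 1.495 tcp [0.5805, -0.0142, 0.163] tilt [0.0007, 0.0001, -1.0] j6 -1.56 f [0.7, -0.7, 0.1] w 0.0006
```

jog_arm --moves '[[[0,5,45,0,0],[0,5,45,0,0],[0,5,45,0,0],[0,5,45,0,0],[0,5,45,0,0],[0,7.7,40,0,0],[0,0,0,0,0],[0,0,0,14,0]]]'

```text
clock: 24.3
tool_pos: [0.5674, 0.2554, 0.1498]
tcp_rot: [0.111, 3.137, 0.002]
ft_force: [0.2, -0.3, 0.1]
gripper_width: 0.0004
```

```bash
python3 -c "
from wh import *
w=s2w([[-.0205,-.034,0]])[0]
plan(w[0],w[1]+.0007,.133,-.0752+np.pi/2)"
```

```text
t=24.3 twist 0.0046 shift(tool xyz mm) [-0.6, -2.4, 16.8]  jaw yaw now 1.500 tcp [0.5674, 0.2554, 0.1498] tilt [0.0025, 0.001, -1.0] j6 -1.12 f [0.2, -0.3, 0.1] w 0.0004
```

jog_arm --moves '[[[0,0,0,16,0],[0,0,0,0,0],[0,-7,0,0,0],[0,-7,0,0,0],[0,-7.3,0,0,0],[0,0,0,0,0],[0,0,0,0,0]]]'

```text
clock: 25.0
tool_pos: [0.589, 0.2515, 0.1328]
tcp_rot: [0.116, 3.139, 0.0]
ft_force: [0.8, -0.3, -0.5]
gripper_width: 0.0004
```

```bash
python3 -c "
from wh import *
w=s2w([[.0008,-.034,0]])[0]
plan(w[0],w[1]+.0007,.133,-.0752+np.pi/2)"
```

```text
t=25.0 twist 0.0011 shift(tool xyz mm) [-0.0, -0.1, -0.2]  jaw yaw now 1.497 tcp [0.589, 0.2515, 0.1328] tilt [0.0004, 0.0, -1.0] j6 -1.13 f [0.8, -0.3, -0.5] w 0.0004
```

Now the middle wheel: up, over, down in the gap, push to sx 12.3.

jog_arm --moves '[[[0,0,0,-15,0],[0,5,17,-5,0],[0,4.3,17,0,0],[0,0,0,0,0],[0,0,0,10,0],[0,0,0,10,0],[0,0,0,0,0],[0,-7,0,0,0]]]'

```text
clock: 25.8
tool_pos: [0.5883, 0.2854, 0.1315]
tcp_rot: [-0.116, -3.138, 0.001]
ft_force: [-1.9, 1.0, -1.4]
gripper_width: 0.0003
```

jog_arm --moves '[[[0,-7,0,0,0],[0,-6.8,0,0,0],[0,0,0,0,0],[0,0,0,-15,0],[0,17,0,0,0],[0,15.8,0,0,0],[0,0,0,0,0],[0,0,0,15,0]]]'

```text
clock: 26.6
tool_pos: [0.571, 0.2876, 0.1353]
tcp_rot: [0.115, 3.135, 0.003]
ft_force: [0.4, 0.2, 0.6]
gripper_width: 0.0004
```

```bash
python3 -c "
from wh import *
w=s2w([[-.0205,.0,0]])[0]
plan(w[0],w[1]+.0007,.133,-.0752+np.pi/2)
P={n:manip.get_image(n) for n in('scene',)}
crop(P['scene'],'n_s4.png',340,150,420,230,8)"
```

```text
t=26.6 twist 0.0019 shift(tool xyz mm) [0.6, -0.8, 2.3]  jaw yaw now 1.497 tcp [0.571, 0.2876, 0.1353] tilt [0.0043, 0.0018, -1.0] j6 -1.07 f [0.4, 0.2, 0.6] w 0.0004
```

View pics/n_s4.png

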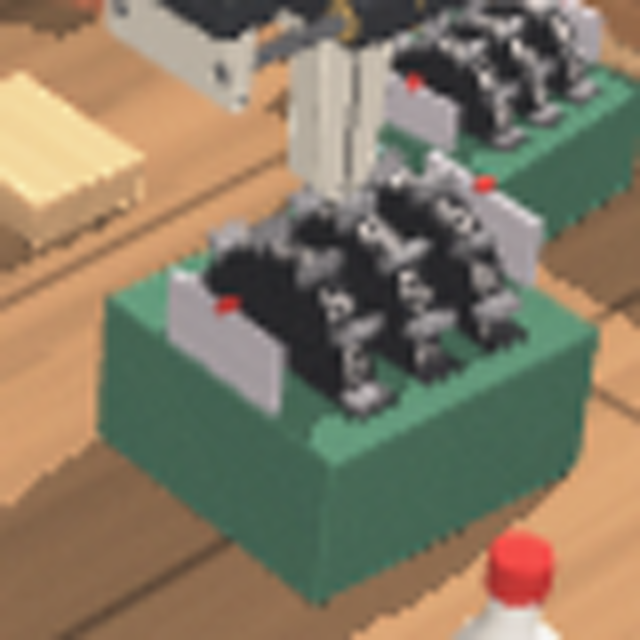

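jog_arm --moves '[[[0,0,0,0,0],[0,-7,0,0,0],[0,-7,0,0,0],[0,-7.3,0,0,0],[0,0,0,0,0],[0,0,0,0,0],[0,0,0,-30,0]]]'

```text
clock: 27.35
tool_pos: [0.5898, 0.2849, 0.159]
tcp_rot: [-0.116, -3.134, 0.004]
ft_force: [0.4, -0.2, 0.0]
gripper_width: 0.0004
```

jog_arm --moves '[[[0,0,-45,0,0],[0,0,-45,0,0],[0,0,-45,0,0],[0,0,-45,0,0],[0,0,-45,0,0],[0,0,-45,0,0],[0,0,0,0,0]]]'

```text
clock: 28.05
tool_pos: [0.5708, 0.0122, 0.163]
tcp_rot: [0.122, 3.138, -0.002]
ft_force: [-0.5, 0.2, 0.4]
gripper_width: 0.0004
```

```bash
python3 -c "
from wh import *
both('o2')
w=s2w([[.0205,.034,0]])[0]
plan(w[0],w[1]+.0007,.163,-.0752+np.pi/2)
"
```

```text
left top frac digit 0.589 corr 0.4
mid top frac digit 0.032 corr 0.48
right top frac digit 0.016 corr 0.44
t=28.1 twist -0.0017 shift(tool xyz mm) [-19.8, 305.8, 0.0]  jaw yaw now 1.494 tcp [0.571, 0.0142, 0.163] tilt [0.0008, -0.0002, -1.0] j6 -1.51 f [0.7, -0.1, -0.6] w 0.0005
```

View pics/o2.png

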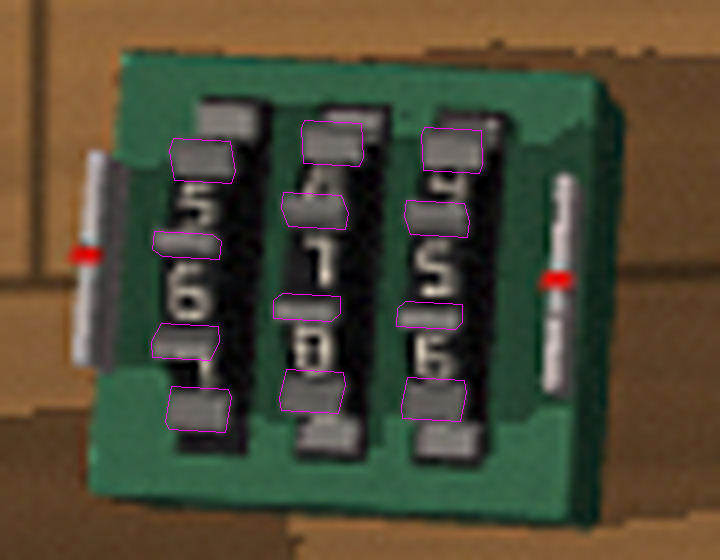

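jog_arm --moves '[[[0,-4,45,0,0],[0,-4,45,0,0],[0,-4,45,0,0],[0,-4,45,0,0],[0,-3.8,45,0,0],[0,0,45,0,0],[0,0,35.8,0,0],[0,0,0,0,0]]]'

```text
clock: 28.9
tool_pos: [0.6124, 0.3249, 0.162]
tcp_rot: [-0.109, -3.139, -0.001]
ft_force: [0.1, 0.3, 0.2]
gripper_width: 0.0005
```

jog_arm --moves '[[[0,0,0,15,0],[0,0,0,15,0],[0,0,0,0,0],[0,8,0,0,0],[0,8,0,0,0],[0,8,0,0,0],[0,8.8,0,0,0],[0,0,0,0,0]]]'

```text
clock: 29.7
tool_pos: [0.5797, 0.3224, 0.1331]
tcp_rot: [0.115, 3.139, 0.0]
ft_force: [0.3, -0.2, -0.3]
gripper_width: 0.0003
```

```bash
python3 -c "
from wh import *
w=s2w([[-.0123,.034,0]])[0]
plan(w[0],w[1]+.0007,.133,-.0752+np.pi/2)"
```

```text
t=29.7 twist 0.0020 shift(tool xyz mm) [-1.6, -2.1, 0.1]  jaw yaw now 1.498 tcp [0.5797, 0.3224, 0.1331] tilt [0.0002, 0.0002, -1.0] j6 -1.03 f [0.3, -0.2, -0.3] w 0.0003
```

jog_arm --moves '[[[0,0,0,-15,0],[0,-17,-2,0,0],[0,-17.4,0,0,0],[0,0,0,0,0],[0,0,0,15,0],[0,0,0,0,0],[0,8,0,0,0],[0,8,0,0,0]]]'

```text
clock: 30.5
tool_pos: [0.5981, 0.3189, 0.1326]
tcp_rot: [-0.116, -3.139, 0.0]
ft_force: [2.6, -0.5, -1.4]
gripper_width: 0.0006
```

jog_arm --moves '[[[0,8,0,0,0],[0,8.8,0,0,0],[0,0,0,0,0],[0,0,0,-30,0],[0,0,-45,0,0],[0,0,-45,0,0],[0,0,-45,0,0],[0,0,-45,0,0]]]'

```text
clock: 31.3
tool_pos: [0.5684, 0.1392, 0.1629]
tcp_rot: [0.115, 3.139, 0.0]
ft_force: [0.6, -0.3, -0.1]
gripper_width: 0.0005
```

jog_arm --moves '[[[0,0,-45,0,0],[0,0,-45,0,0],[0,0,-45,0,0],[0,0,0,0,0]]]'

```text
clock: 31.7
tool_pos: [0.5585, 0.0019, 0.163]
tcp_rot: [0.122, 3.139, -0.001]
ft_force: [-0.1, 0.6, 1.0]
gripper_width: 0.0006
```

```bash
python3 -c "
from wh import *
both('o3')
w=s2w([[.0205,.034,0]])[0]
plan(w[0],w[1]+.0007,.163,-.0752+np.pi/2)
"
```

```text
left top frac digit 0.653 corr 0.41
mid top frac digit 0.032 corr 0.47
right top frac digit 0.016 corr 0.44
t=31.8 twist -0.0019 shift(tool xyz mm) [-31.3, 317.0, -0.0]  jaw yaw now 1.494 tcp [0.5588, 0.0039, 0.1629] tilt [0.0004, -0.0, -1.0] j6 -1.53 f [-0.8, -0.1, -0.0] w 0.0004
```

View pics/o3.png

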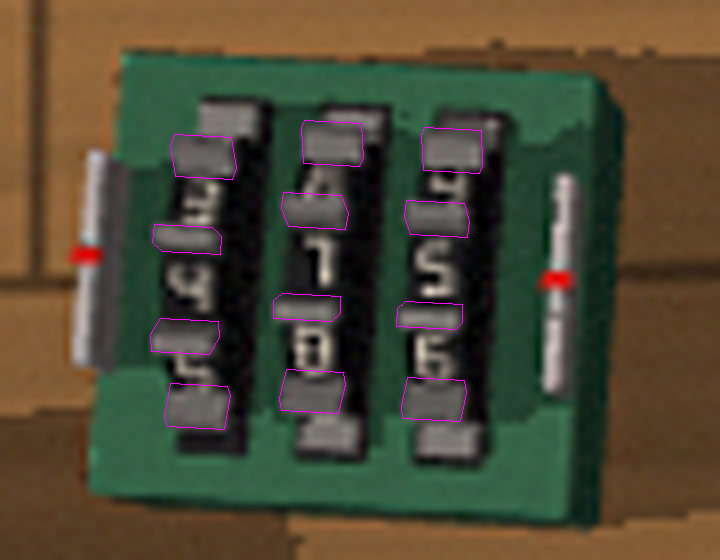

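```bash
python3 -c "
from wh import *
p=manip.get_image('top'); crop(p,'o4.png',215,160,245,210,14)
s=manip.get_image('scene'); crop(s,'o5.png',345,155,420,215,10)
"
```

```text
(no output)
```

View pics/o4.png

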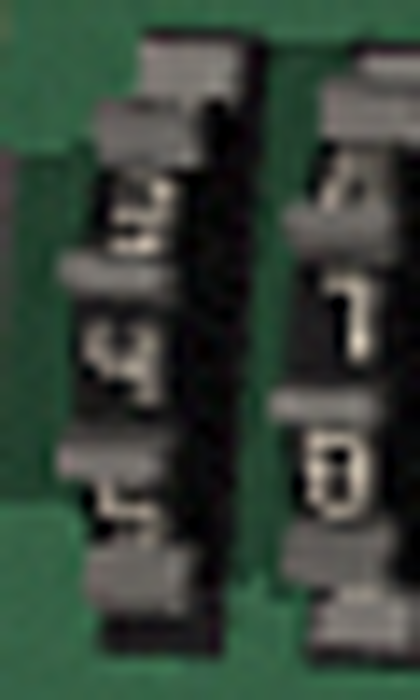

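View pics/o5.png

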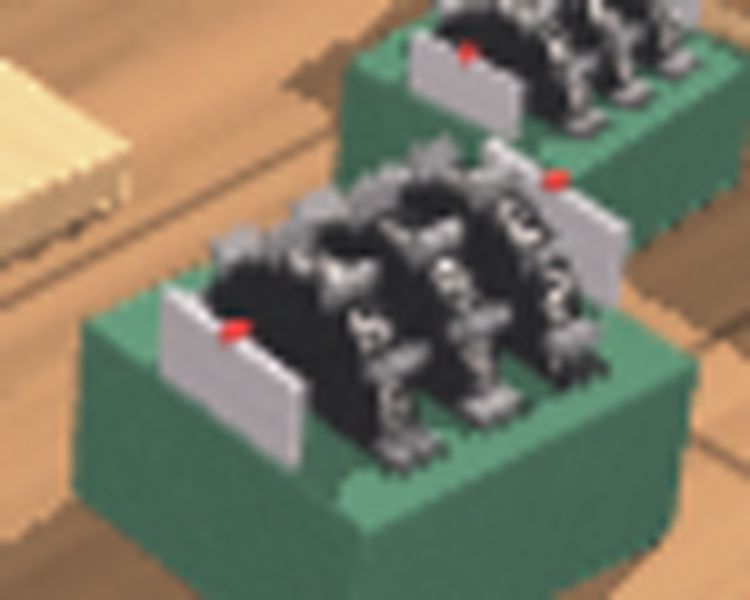

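jog_arm --moves '[[[0,-5,45,0,0],[0,-5,45,0,0],[0,-5,45,0,0],[0,-5,45,0,0],[0,-5,45,0,0],[0,-5,45,0,0],[0,-2.8,45,0,0],[0,0,0,0,0]]]'

```text
clock: 32.65
tool_pos: [0.6139, 0.3239, 0.1617]
tcp_rot: [-0.107, -3.139, -0.001]
ft_force: [-0.4, 0.7, -0.6]
gripper_width: 0.0006
```

```bash
python3 -c "
from wh import *
w=s2w([[.022,.034,0]])[0]
plan(w[0],w[1]+.0007,.133,-.0752+np.pi/2)
"
```

```text
t=32.6 twist 0.0069 shift(tool xyz mm) [-1.9, -6.2, 28.7]  jaw yaw now 1.503 tcp [0.6139, 0.3239, 0.1617] tilt [-0.0011, 0.0007, -1.0] j6 -1.05 f [-0.4, 0.7, -0.6] w 0.0006
```

jog_arm --moves '[[[0,-1.5,-2,10,0],[0,0,0,0,0],[0,0,0,0,0]]]'

```text
clock: 32.95
tool_pos: [0.616, 0.3147, 0.1522]
tcp_rot: [-0.117, -3.139, 0.001]
ft_force: [0.6, -0.0, -0.1]
gripper_width: 0.0006
```

```bash
python3 -c "
from wh import *
w=s2w([[.022,.034,0]])[0]
plan(w[0],w[1]+.0007,.133,-.0752+np.pi/2)
"
```

```text
t=33.0 twist 0.0007 shift(tool xyz mm) [0.9, 2.8, 19.2]  jaw yaw now 1.496 tcp [0.616, 0.3147, 0.1522] tilt [-0.0007, -0.0004, -1.0] j6 -1.06 f [0.6, -0.0, -0.1] w 0.0006
```

Now at sx≈22.9. Go down and push to sx −0.5 (23.4 mm).

jog_arm --moves '[[[0,0,2.5,19,0],[0,0,0,0,0],[0,8,0,0,0],[0,8,0,0,0],[0,5,0,0,0],[0,2,0,0,0],[0,0,0,0,0],[0,0,0,0,0]]]'

```text
clock: 33.75
tool_pos: [0.5935, 0.3199, 0.1339]
tcp_rot: [0.115, 3.139, 0.0]
ft_force: [0.6, -0.2, -0.4]
gripper_width: 0.0004
```

```bash
python3 -c "
from wh import *
w=s2w([[-.0005,.034,0]])[0]
plan(w[0],w[1]+.0007,.133,-.0752+np.pi/2)
"
```

```text
t=33.8 twist 0.0017 shift(tool xyz mm) [0.6, -0.7, 0.9]  jaw yaw now 1.497 tcp [0.5935, 0.3199, 0.1339] tilt [0.0001, 0.0002, -1.0] j6 -1.04 f [0.6, -0.2, -0.4] w 0.0004
```

jog_arm --moves '[[[0,0.6,0,0.5,0],[0,0,0,0,0],[0,0,0,-30,0],[0,0,-45,-20,0],[0,0,-45,0,0],[0,0,-45,0,0],[0,0,-45,0,0],[0,0,-45,0,0]]]'

```text
clock: 34.55
tool_pos: [0.5759, 0.0938, 0.1832]
tcp_rot: [0.115, 3.139, 0.0]
ft_force: [1.0, -0.5, -0.1]
gripper_width: 0.0007
```

jog_arm --moves '[[[0,0,-45,0,0],[0,0,-45,0,0],[0,0,-20,0,0],[0,0,0,0,0]]]'

```text
clock: 34.95
tool_pos: [0.568, -0.0166, 0.1832]
tcp_rot: [0.12, 3.139, -0.001]
ft_force: [-0.1, 0.7, 0.6]
gripper_width: 0.0003
```

```bash
python3 -c "
from wh import *
both('o6')
P={n:manip.get_image(n) for n in('scene','top')}
for n in P: cv2.imwrite(f'pics/q_{n}.png',P[n]['color'])
for n,c in (('top',(231,279)),('scene',(344,170))):
    m=tr(P[n],'blank1',c)
    if m is not None: print(n,m.sum(),fit([(P[n],m)],BLK,[.3728,.3213,-.06]))
"
```

```text
left top frac digit 0.048 corr 0.49
mid top frac digit 0.032 corr 0.48
right top frac digit 0.016 corr 0.44
top 990 (array([ 0.37238432,  0.32185042, -0.03803056]), np.float64(0.03577806515179505))
scene 336 (array([ 0.36997067,  0.32383833, -0.05026593]), np.float64(0.1634375))
```

View pics/o6.png

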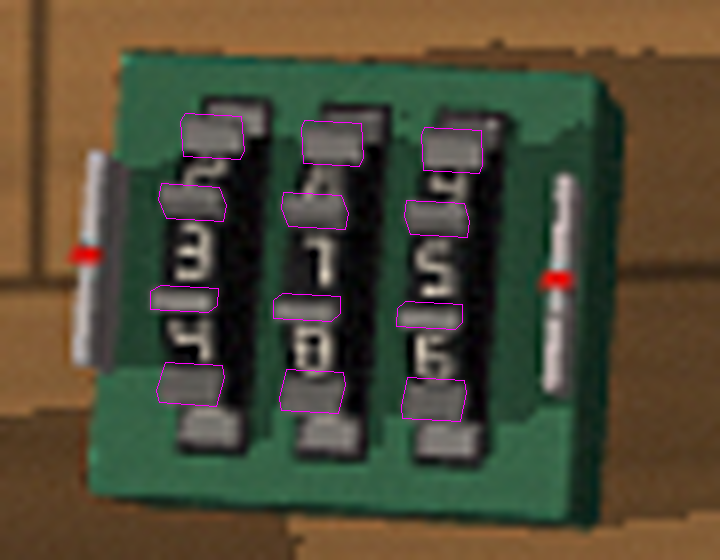

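View pics/q_scene.png

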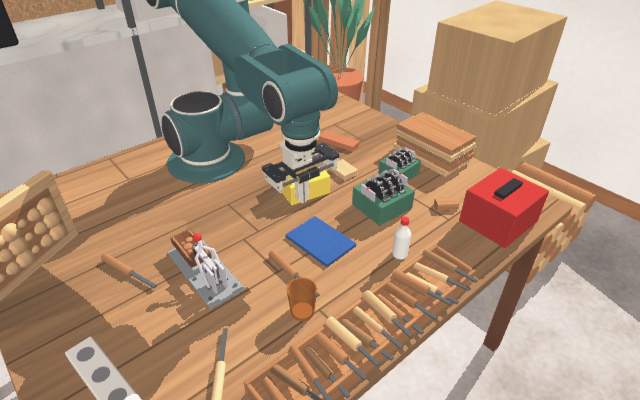

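View pics/q_top.png

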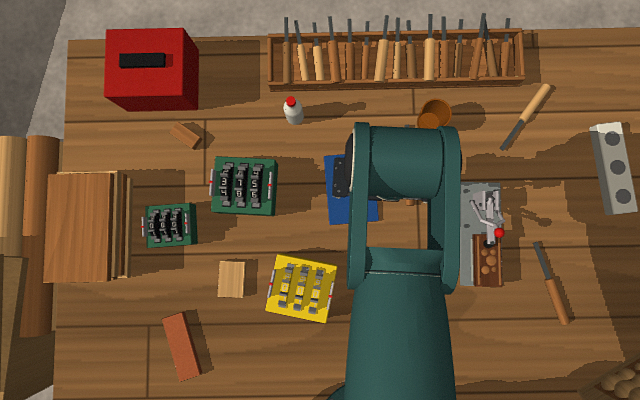

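```bash
python3 -c "
from wh import *
p=manip.get_image('top'); crop(p,'r1.png',150,100,310,400,2.6)
plan(.4094,.3225,.12,-.04+np.pi/2)
"
```

```text
t=35.2 twist -0.0324 shift(tool xyz mm) [172.2, 329.1, 63.1]  jaw yaw now 1.498 tcp [0.5683, -0.0133, 0.1831] tilt [-0.0001, 0.0001, -1.0] j6 -1.57 f [-0.6, 0.3, -1.2] w 0.0007
```

View pics/r1.png

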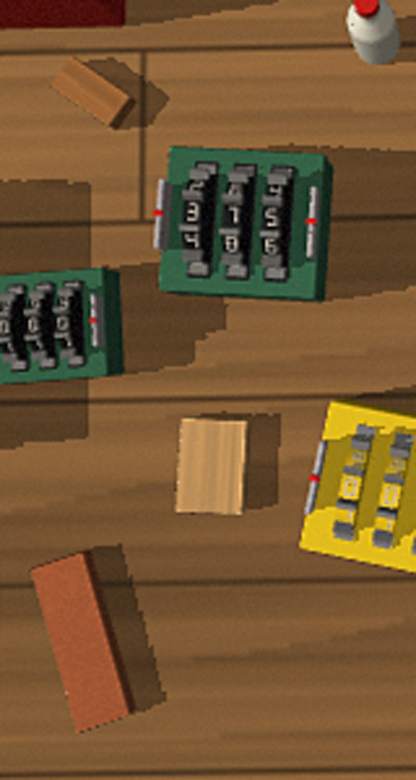

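jog_arm --moves '[[[20,0,0,-40,-0.0324],[40,0,10,-30,0],[60,20,40,0,0],[80,20,40,0,0],[85,20,40,0,0],[85,22,40,0,0],[85,25,40,0,0],[85,22,40,0,0]]]'

```text
clock: 36.05
tool_pos: [0.4481, 0.2429, 0.2533]
tcp_rot: [0.063, 3.141, 0.0]
ft_force: [0.6, -0.6, -0.5]
gripper_width: 0.0594
```

jog_arm --moves '[[[85,22,40,0,0],[85,21,39,20,0],[85,0,0,40,0],[85,0,0,40,0],[85,0,0,30,0],[85,0,0,0,0],[85,0,0,0,0]]]'

```text
clock: 36.75
tool_pos: [0.4099, 0.322, 0.1241]
tcp_rot: [0.064, 3.141, 0.0]
ft_force: [-0.4, 0.9, 0.5]
gripper_width: 0.0852
```

```bash
python3 -c "
from wh import *
plan(.4094,.3225,.030,-.04+np.pi/2)
P={n:manip.get_image(n) for n in('scene',)}
crop(P['scene'],'s1.png',280,90,400,210,6)
"
```

```text
t=36.8 twist -0.0006 shift(tool xyz mm) [0.5, 0.5, 94.1]  jaw yaw now 1.530 tcp [0.4099, 0.322, 0.1241] tilt [0.0, 0.0, -1.0] j6 -0.91 f [-0.4, 0.9, 0.5] w 0.0852
```

View pics/s1.png

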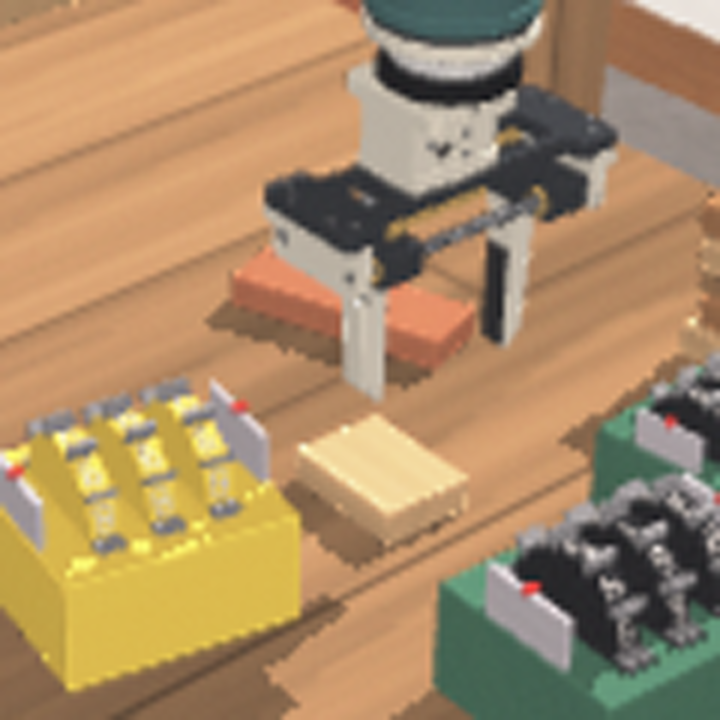

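jog_arm --moves '[[[85,0,0.5,35,0],[85,0,0,35,0],[85,0,0,20,0],[85,0,0,4,0],[85,0,0,0,0],[50,0,0,0,0],[50,0,0,0,0],[50,0,0,0,0]]]' --grip_force 3

```text
clock: 37.6
tool_pos: [0.4104, 0.3223, 0.0302]
tcp_rot: [0.065, 3.14, 0.001]
ft_force: [0.0, 1.1, -0.4]
gripper_width: 0.0653
```

jog_arm --moves '[[[50,0,0,0,0],[50,0,0,0,0],[50,0,0,0,0],[50,0,0,0,0]]]'

```text
clock: 38.0
tool_pos: [0.4102, 0.3222, 0.0295]
tcp_rot: [0.065, 3.14, 0.001]
ft_force: [0.1, 0.6, 5.1]
gripper_width: 0.0601
```

jog_arm --moves '[[[50,1,0,-6,0],[50,2,0,-7,0],[50,3,0,-7,0],[50,4,0,-6,0],[50,0,0,0,0]]]'

```text
clock: 38.5
tool_pos: [0.3998, 0.3227, 0.0562]
tcp_rot: [0.064, 3.14, 0.001]
ft_force: [0.5, 0.8, -0.2]
gripper_width: 0.0602
```

```bash
python3 -c "
from wh import *
P={n:manip.get_image(n) for n in('scene','top')}
crop(P['scene'],'s2.png',290,100,390,200,7)
print(manip.get_state()['tool_pos'],manip.get_state()['gripper_width'])
"
```

```text
[0.40000813 0.322571   0.0553916 ] 0.06007619438886398
```

View pics/s2.png

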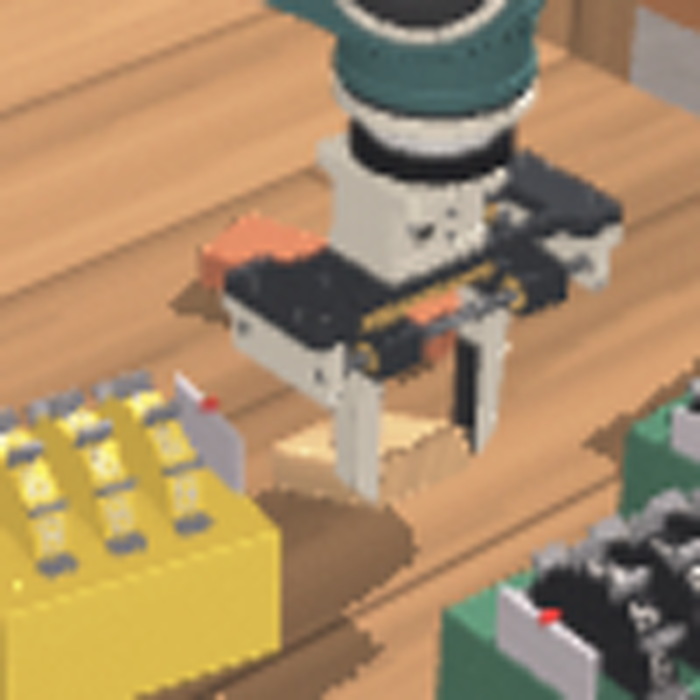

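jog_arm --moves '[[[50,4,0,-5.5,0],[50,4.5,0,-5.2,0],[50,5,0,-5,0],[50,5.3,0,-5,0],[50,5.8,0,-4,0],[50,6.2,0,-3.5,0],[50,6.4,0,-3,0],[50,6.4,0,-2.6,0]]]'

```text
clock: 39.4
tool_pos: [0.3559, 0.3243, 0.0892]
tcp_rot: [0.065, 3.141, 0.0]
ft_force: [0.2, 0.0, -0.4]
gripper_width: 0.0601
```

```bash
python3 -c "
from wh import *
P={n:manip.get_image(n) for n in('scene','top')}
crop(P['scene'],'s3.png',290,100,390,200,7)
print(manip.get_state()['tool_pos'],manip.get_state()['gripper_width'],manip.get_state()['ft_force'])
"
```

```text
[0.35582155 0.3243702  0.0892709 ] 0.06005125267130964 [ 0.57939483 -0.10908937 -0.47218159]
```

View pics/s3.png

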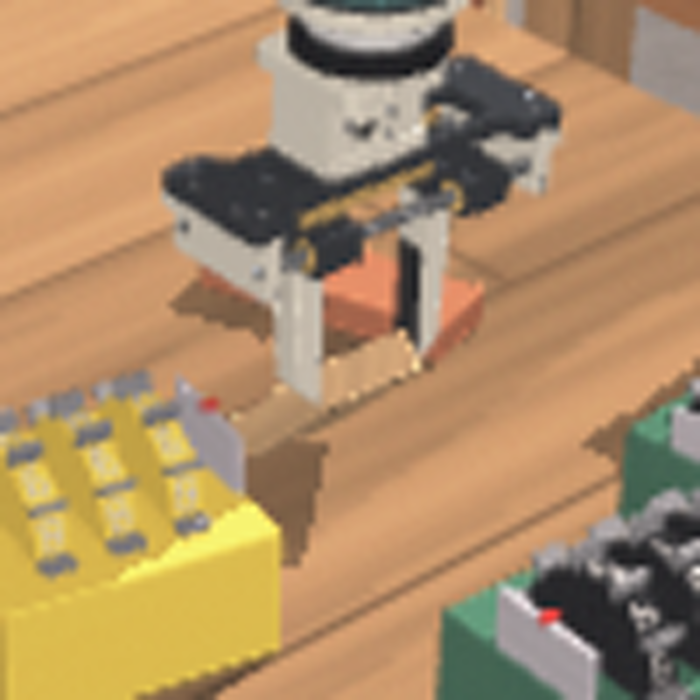

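jog_arm --moves '[[[50,7,0,-1.5,0],[50,7,0,-1.2,0],[50,7,0,-0.8,0],[50,7,0,-0.4,0],[50,7,0,0.5,0],[50,6.8,0,1.3,0],[50,0,0,0,0]]]'

```text
clock: 40.2
tool_pos: [0.3139, 0.326, 0.0908]
tcp_rot: [-0.064, -3.141, 0.0]
ft_force: [0.7, -0.3, -0.7]
gripper_width: 0.0602
```

```bash
python3 -c "
from wh import *
P={n:manip.get_image(n) for n in('scene','top')}
crop(P['scene'],'s4.png',270,100,370,200,7)
crop(P['top'],'s4t.png',190,230,310,330,6)
print(manip.get_state()['tool_pos'],manip.get_state()['gripper_width'],manip.get_state()['ft_force'])
"
```

```text
[0.31457872 0.32601729 0.09100869] 0.06004458052643379 [-0.48240101 -0.02708545 -0.91451092]
```

View pics/s4.png

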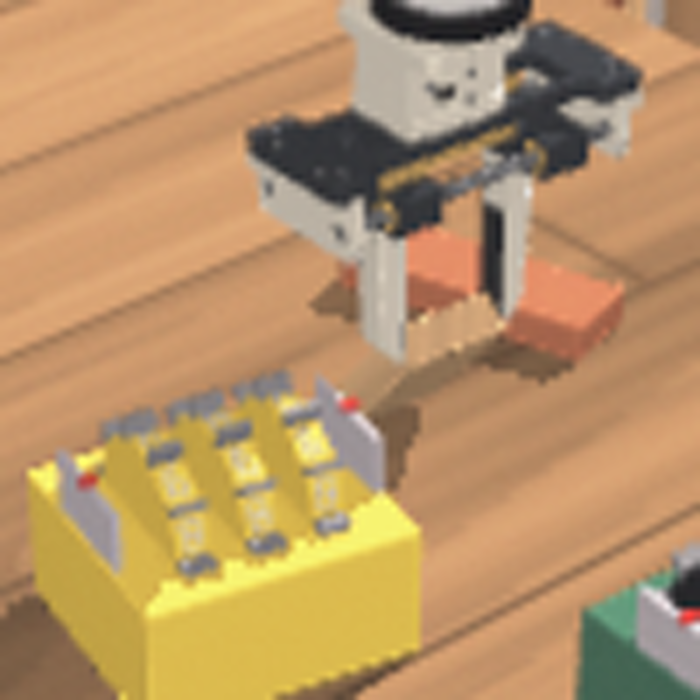

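View pics/s4t.png

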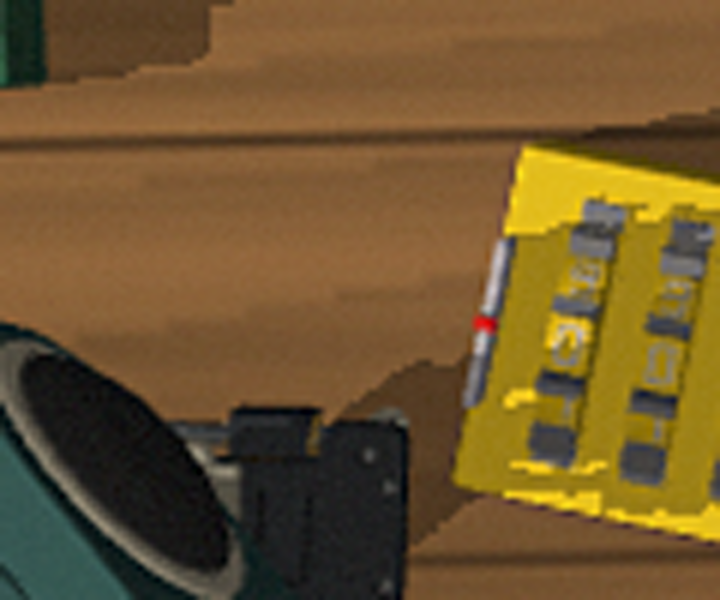

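```bash
cat > bl.py <<'E'
from h import *
def bcorn(x,y,zc,yaw,beta,ax=.037,az=.006):
    """blank gripped at body point (ax,0,az from mid), rotated beta (end +x up... far end down)."""
    c=np.array([[X,Y,Z] for X in(-.042,.042) for Y in(-.03,.03) for Z in(-.011,.011)])-[ax,0,az]
    cb,sb=np.cos(beta),np.sin(beta)
    c=np.c_[c[:,0]*cb-c[:,2]*sb,c[:,1],c[:,0]*sb+c[:,2]*cb]
    cy,sy=np.cos(yaw),np.sin(yaw)
    return np.c_[x+c[:,0]*cy-c[:,1]*sy,y+c[:,0]*sy+c[:,1]*cy,zc+c[:,2]]
E_=[(0,1),(2,3),(4,5),(6,7),(0,2),(1,3),(4,6),(5,7),(0,4),(1,5),(2,6),(3,7)]
def draw(o,p,c,x0,y0,s,col):
    q=((proj(p,c)-[x0,y0]+.5)*s-.5)
    for a,b in E_: cv2.line(o,tuple(np.round(q[a]).astype(int).tolist()),tuple(np.round(q[b]).astype(int).tolist()),col,1)
E
python3 -c "
from bl import *
p=manip.get_image('scene'); t=manip.get_state()['tool_pos']
x0,y0,s=290,110,8
rows=[]
for b in (50,70,90):
    o=cv2.resize(p['color'][y0:y0+70,x0:x0+70],None,fx=s/2,fy=s/2,interpolation=cv2.INTER_CUBIC)
    draw(o,p,bcorn(t[0]-.003,t[1]+.003,t[2]-.013,-.04,np.radians(b)),x0,y0,s/2,(255,0,255)); rows.append(o)
raw=cv2.resize(p['color'][y0:y0+70,x0:x0+70],None,fx=s/2,fy=s/2,interpolation=cv2.INTER_CUBIC)
cv2.imwrite('pics/s5.png',np.vstack([np.hstack([raw,rows[0]]),np.hstack(rows[1:])]))
"
```

```text
(no output)
```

View pics/s5.png

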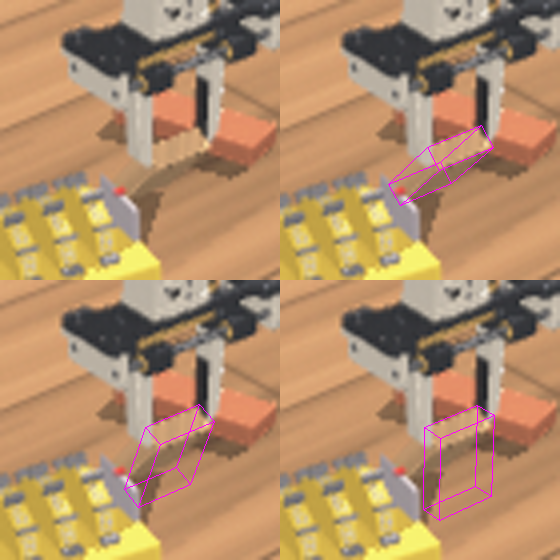

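jog_arm --moves '[[[50,0,0,-20,0],[50,0,0,-35,0],[50,0,0,-35,0],[50,0,0,-35,0],[50,0,0,-35,0.035],[50,0,0,0,0]]]' --grip_force 12

```text
clock: 40.95
tool_pos: [0.3158, 0.3267, 0.2559]
tcp_rot: [0.122, 3.135, 0.007]
ft_force: [-0.7, 0.8, -1.2]
gripper_width: 0.0602
```

```bash
python3 -c "
from wh import *
from bl import *
w=s2w([[.065+.08,.012,0]])[0]; print(w)
plan(w[0],w[1],.25,-.0752+np.pi/2)
p=manip.get_image('scene'); t=manip.get_state()['tool_pos']
crop(p,'s6.png',270,50,390,170,6)
"
```

```text
[0.73629175 0.28567236 0.        ]
t=41.0 twist -0.0026 shift(tool xyz mm) [-422.4, -9.3, 7.6]  jaw yaw now 1.493 tcp [0.3158, 0.3267, 0.2559] tilt [0.0046, 0.0042, -1.0] j6 -0.75 f [-0.7, 0.8, -1.2] w 0.0602
```

View pics/s6.png

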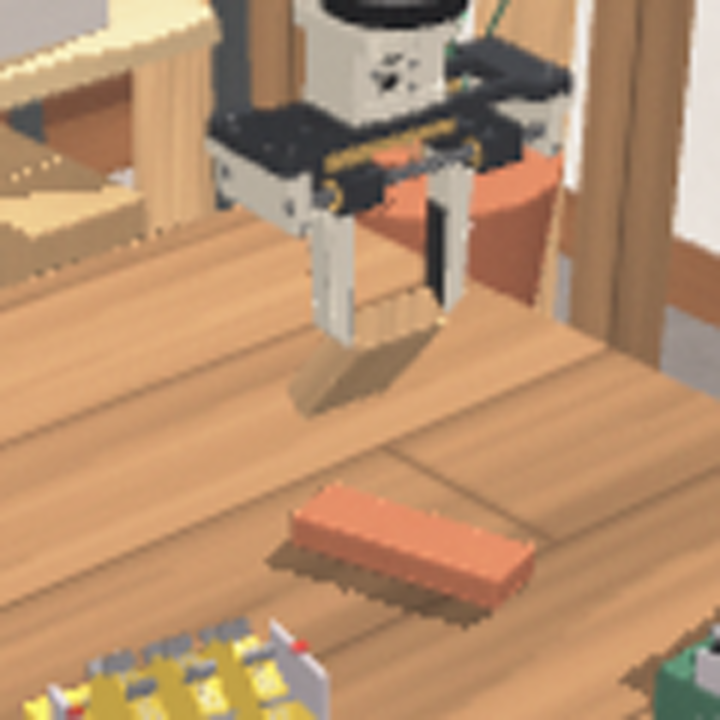

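```bash
python3 -c "
from wh import *
P={n:manip.get_image(n) for n in('scene','top')}
print('box top corners',[unproj(P['top'],c,0.0).round(3).tolist() for c in ((198,107),(186,97),(198,40))])
print('box scene',[unproj(P['scene'],c,0.0).round(3).tolist() for c in ((462,205),(497,243),(543,210))])
print('glue',unproj(P['scene'],(401,256),0).round(3), unproj(P['top'],(294,122),0).round(3))
print('offcut',unproj(P['top'],(186,135),0.0).round(3))
"
```

```text
box top corners [[0.799, 0.41, 0.0], [0.825, 0.44, 0.0], [0.974, 0.412, 0.0]]
box scene [[0.751, 0.485, -0.0], [0.921, 0.415, 0.0], [0.932, 0.657, 0.0]]
glue [0.776 0.166 0.   ] [0.755 0.169 0.   ]
offcut [0.727 0.439 0.   ]
```

jog_arm --moves '[[[50,-45,-1,0,0],[50,-45,-1,0,0],[50,-45,-1,0,0],[50,-45,-1,0,0],[50,-45,-1,0,0],[50,-45,-1,0,0],[50,-45,-1,0,0],[50,-45,-2,0,0]]]'

```text
clock: 41.9
tool_pos: [0.6745, 0.2889, 0.2486]
tcp_rot: [-0.12, -3.137, 0.002]
ft_force: [0.4, 0.5, -0.8]
gripper_width: 0.0598
```

jog_arm --moves '[[[50,-45,0,0,0],[50,-17,0,0,0],[50,0,0,0,0],[50,0,0,0,0]]]'

```text
clock: 42.3
tool_pos: [0.7345, 0.2846, 0.2489]
tcp_rot: [-0.12, -3.137, 0.001]
ft_force: [-0.5, -0.0, -0.6]
gripper_width: 0.0597
```

```bash
python3 -c "
from wh import *
w=s2w([[.065+.08,.012,0]])[0]; print(w)
plan(w[0],w[1],.105,-.0752+np.pi/2)
p=manip.get_image('scene')
crop(p,'s7.png',350,80,470,230,5)
"
```

```text
[0.73629175 0.28567236 0.        ]
t=42.3 twist -0.0012 shift(tool xyz mm) [-2.1, 1.3, 143.9]  jaw yaw now 1.494 tcp [0.7345, 0.2846, 0.2489] tilt [-0.0026, -0.0008, -1.0] j6 -1.16 f [-0.5, -0.0, -0.6] w 0.0597
```

View pics/s7.png

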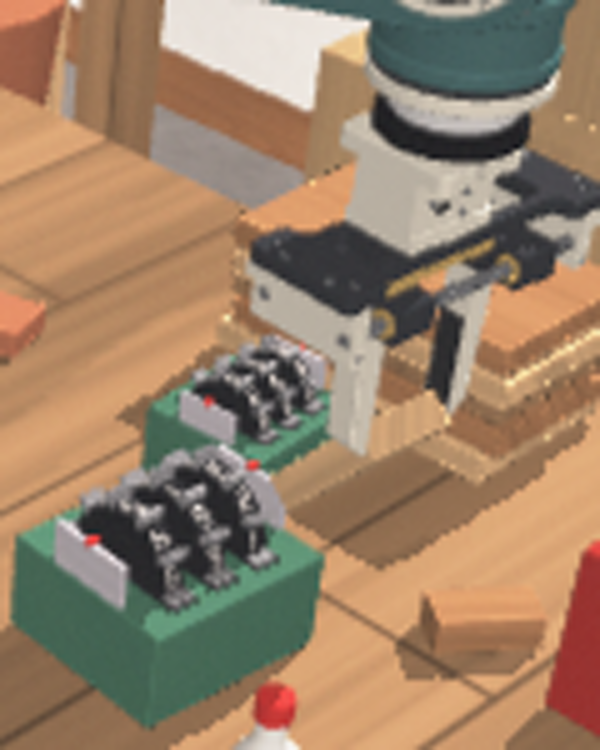

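```bash
cat >> bl.py <<'E'
def sheet(name,betas,x0,y0,n=70,s=4,dx=-.003,dy=.003,yaw=-.0752):
    p=manip.get_image('scene'); t=manip.get_state()['tool_pos']
    raw=cv2.resize(p['color'][y0:y0+n,x0:x0+n],None,fx=s,fy=s,interpolation=cv2.INTER_CUBIC); L=[raw]
    for b in betas:
        o=raw.copy(); draw(o,p,bcorn(t[0]+dx,t[1]+dy,t[2]-.013,yaw,np.radians(b)),x0,y0,s,(255,0,255)); L.append(o)
    cv2.imwrite('pics/'+name,np.vstack([np.hstack(L[:2]),np.hstack(L[2:4])]))
E
python3 -c "
from bl import *
sheet('s8.png',(25,40,55),390,130)
"
```

```text
(no output)
```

View pics/s8.png

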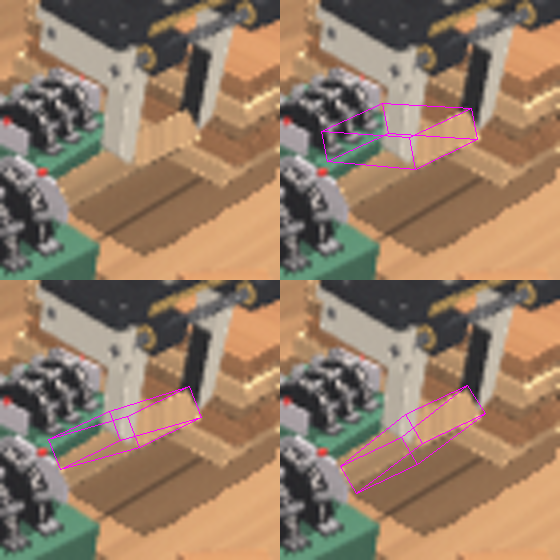

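jog_arm --moves '[[[50,-2,1,30,0],[50,0,0,40,0],[50,0,0,40,0],[50,0,0,25,0],[50,0,0,9,0],[50,0,0,0,0]]]'

```text
clock: 43.0
tool_pos: [0.736, 0.2858, 0.1065]
tcp_rot: [-0.119, -3.138, 0.001]
ft_force: [0.8, -0.4, 0.2]
gripper_width: 0.0599
```

jog_arm --moves '[[[50,8,0,0,0],[50,8,0,0,0],[50,8,0,0,0],[50,7,0,0,0],[50,7,0,0,0],[50,7,0,0,0],[50,0,0,0,0]]]' --grip_force 4

```text
clock: 43.7
tool_pos: [0.6912, 0.2893, 0.1072]
tcp_rot: [-0.119, -3.139, -0.0]
ft_force: [0.1, 0.2, -0.3]
gripper_width: 0.0602
```

```bash
python3 -c "
from wh import *
from bl import *
w=s2w([[.065+.007,.012,0]])[0]; print(w)
plan(w[0],w[1],.105,-.0752+np.pi/2)
sheet('s9.png',(60,75,90),380,150)
"
```

```text
[0.66349806 0.29115679 0.        ]
t=43.7 twist -0.0008 shift(tool xyz mm) [27.8, -0.2, 2.2]  jaw yaw now 1.495 tcp [0.6912, 0.2893, 0.1072] tilt [-0.0001, 0.0001, -1.0] j6 -1.13 f [0.1, 0.2, -0.3] w 0.0602
```

View pics/s9.png

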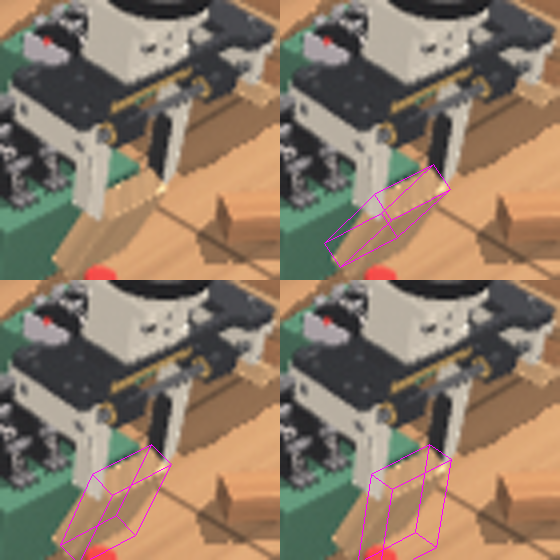

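jog_arm --moves '[[[50,5,0,0,0],[50,5,0,0,0],[50,5,0,0,0],[50,5,0,0,0],[50,4,0,0,0],[50,2,0,0,0],[50,0,0,0,0]]]'

```text
clock: 44.45
tool_pos: [0.6658, 0.2911, 0.1071]
tcp_rot: [0.12, 3.139, 0.0]
ft_force: [-0.8, -0.2, -1.3]
gripper_width: 0.0602
```

```bash
python3 -c "
from wh import *
from bl import *
w=s2w([[.065+.007,.012,0]])[0]; print(w)
plan(w[0],w[1],.105,-.0752+np.pi/2)
sheet('s10.png',(75,85,95),370,150)
"
```

```text
[0.66349806 0.29115679 0.        ]
t=44.5 twist -0.0010 shift(tool xyz mm) [2.3, -0.2, 2.1]  jaw yaw now 1.495 tcp [0.6658, 0.2911, 0.1071] tilt [0.0, 0.0, -1.0] j6 -1.12 f [-0.8, -0.2, -1.3] w 0.0602
```

View pics/s10.png

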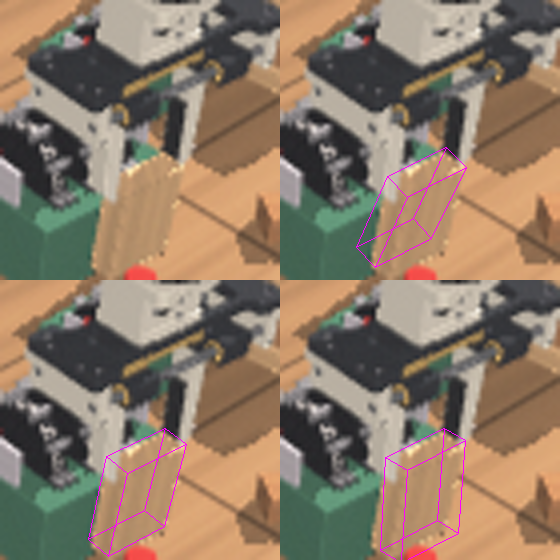

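jog_arm --moves '[[[50,2,0,0,0],[50,1.5,0,0,0],[50,0,0,0,0]]]'

```text
clock: 44.8
tool_pos: [0.6624, 0.2913, 0.107]
tcp_rot: [-0.12, -3.139, 0.0]
ft_force: [-0.7, 0.3, -1.4]
gripper_width: 0.0598
```

```bash
python3 -c "
from wh import *
from bl import *
plan(.6635,.2912,.105,-.0752+np.pi/2)
sheet('s11.png',(80,86,92),370,150)
"
```

```text
t=44.8 twist -0.0011 shift(tool xyz mm) [-1.1, -0.1, 2.0]  jaw yaw now 1.494 tcp [0.6624, 0.2913, 0.107] tilt [-0.0001, -0.0, -1.0] j6 -1.12 f [-0.7, 0.3, -1.4] w 0.0598
```

View pics/s11.png

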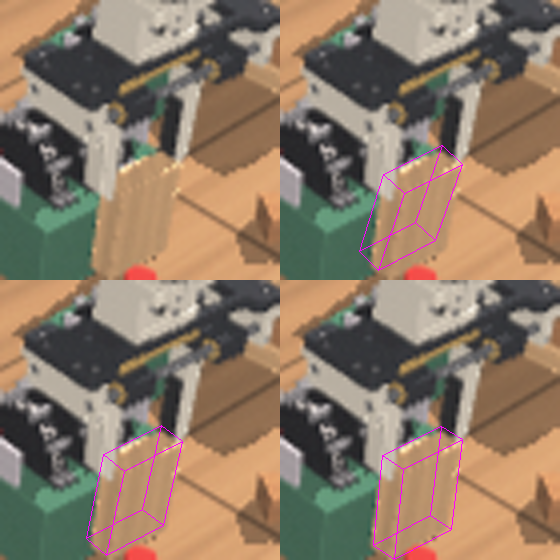

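jog_arm --moves '[[[50,-8,0,0,0],[50,-10,0,-10,0],[50,0,0,-40,0],[50,0,0,-45,0],[50,0,0,-45,0],[50,0,-20,-10,0],[50,0,-40,0,0],[50,0,-40,0,0]]]' --grip_force 12

```text
clock: 45.65
tool_pos: [0.6729, 0.1891, 0.2567]
tcp_rot: [0.118, 3.139, -0.0]
ft_force: [1.0, -1.2, -1.0]
gripper_width: 0.0596
```

```bash
python3 -c "
from wh import *
plan(.579,.034,.16,.06+np.pi/2)
"
```

```text
t=45.6 twist -0.1353 shift(tool xyz mm) [103.1, -149.1, 96.7]  jaw yaw now 1.496 tcp [0.6729, 0.1891, 0.2567] tilt [0.0, -0.0001, -1.0] j6 -1.26 f [1.0, -1.2, -1.0] w 0.0596
```

jog_arm --moves '[[[50,0,0,0,-0.1353],[50,26,-37,0,0],[50,26,-37,0,0],[50,26,-37,20,0],[50,25,-38,30,0],[50,0,0,30,0],[50,0,0,16,0],[50,0,0,0,0]]]'

```text
clock: 46.45
tool_pos: [0.5801, 0.0386, 0.1611]
tcp_rot: [0.092, -3.137, -0.0]
ft_force: [0.5, 0.6, -0.2]
gripper_width: 0.0598
```

```bash
python3 -c "
from wh import *
from bl import *
plan(.579,.034,.104,.06+np.pi/2)
sheet('t1.png',(80,90,100),285,160,yaw=.06)
"
```

```text
t=46.5 twist -0.0011 shift(tool xyz mm) [1.2, -4.5, 57.1]  jaw yaw now 1.630 tcp [0.5801, 0.0386, 0.1611] tilt [-0.0036, -0.0, -1.0] j6 -1.61 f [0.5, 0.6, -0.2] w 0.0598
```

View pics/t1.png

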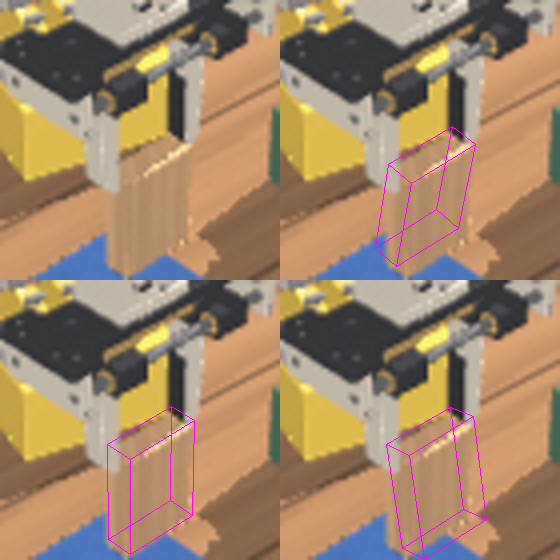

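jog_arm --moves '[[[50,0,-2,25,0],[50,0,0,15,0],[50,0,0,7,0],[50,0,0,0,0],[50,0,0,2,0],[50,0,0,2,0],[50,0,0,0,0]]]' --grip_force 4

```text
clock: 47.2
tool_pos: [0.581, 0.0367, 0.1128]
tcp_rot: [-0.093, 3.14, 0.0]
ft_force: [0.0, 1.5, -1.7]
gripper_width: 0.0601
```

```bash
python3 -c "
from wh import *
from bl import *
plan(.579,.034,.104,.06+np.pi/2)
sheet('t2.png',(85,90,95),285,190,yaw=.06)
"
```

```text
t=47.2 twist -0.0010 shift(tool xyz mm) [2.1, -2.6, 8.8]  jaw yaw now 1.630 tcp [0.581, 0.0367, 0.1128] tilt [0.0004, 0.0, -1.0] j6 -1.61 f [0.0, 1.5, -1.7] w 0.0601
```

View pics/t2.png

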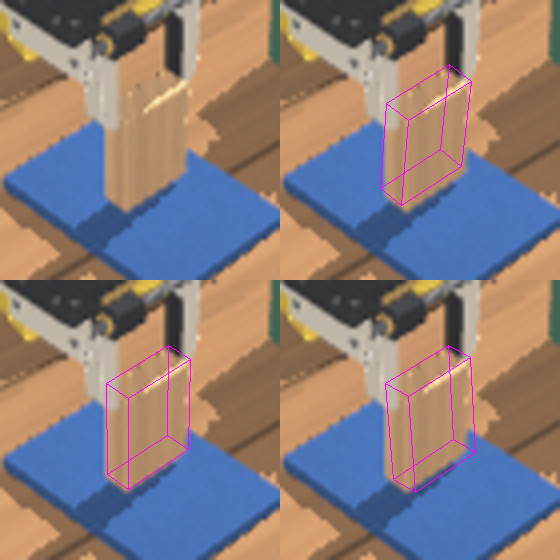

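Nearly vertical. Lower in small steps watching force.

jog_arm --moves '[[[50,0,0,2,0],[50,0,0,2,0],[50,0,0,2,0],[50,0,0,0,0]]]'

```text
clock: 47.65
tool_pos: [0.5808, 0.0367, 0.1063]
tcp_rot: [0.093, -3.14, 0.0]
ft_force: [0.4, 1.2, 0.1]
gripper_width: 0.0603
```

jog_arm --moves '[[[50,0,0,1,0],[50,0,0,1,0],[50,0,0,0,0]]]'

```text
clock: 47.95
tool_pos: [0.5811, 0.0367, 0.105]
tcp_rot: [-0.093, 3.139, -0.0]
ft_force: [-1.1, -0.7, 4.4]
gripper_width: 0.0602
```

jog_arm --moves '[[[50,0,0,1,0],[50,0,0,1,0],[50,0,0,0,0]]]'

```text
clock: 48.25
tool_pos: [0.5811, 0.0367, 0.103]
tcp_rot: [-0.093, 3.139, -0.0]
ft_force: [0.4, 0.0, 4.4]
gripper_width: 0.0598
```

jog_arm --moves '[[[50,0,0,1,0],[50,0,0,0,0],[62,0,0,0,0],[66,0,0,0,0],[72,0,0,0,0],[80,0,0,0,0],[80,0,0,0,0],[80,0,0,0,0]]]'

```text
clock: 49.05
tool_pos: [0.5808, 0.0367, 0.1014]
tcp_rot: [0.093, -3.14, 0.0]
ft_force: [-0.5, -0.6, -0.4]
gripper_width: 0.08
```

```bash
python3 -c "
from wh import *
from bl import *
plan(.579,.034,.104,.06+np.pi/2)
sheet('t3.png',(85,90,95),285,190,yaw=.06)
"
```

```text
t=49.0 twist -0.0010 shift(tool xyz mm) [2.0, -2.6, -2.6]  jaw yaw now 1.630 tcp [0.5808, 0.0367, 0.1014] tilt [-0.0001, -0.0, -1.0] j6 -1.61 f [-0.5, -0.6, -0.4] w 0.0800
```

View pics/t3.png

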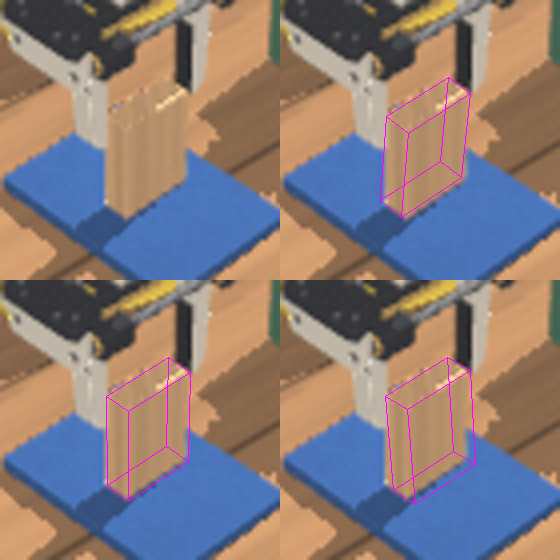

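Released and standing. Retreat straight up, then clear away from all views.

jog_arm --moves '[[[80,0,0,-10,0],[80,0,0,-30,0],[80,0,0,-45,0],[80,0,0,-45,0],[80,20,20,-10,0],[80,30,35,0,0],[80,30,40,0,0],[80,30,45,0,0]]]'

```text
clock: 49.9
tool_pos: [0.4638, 0.1674, 0.2425]
tcp_rot: [-0.091, 3.139, 0.001]
ft_force: [1.3, 1.1, -0.5]
gripper_width: 0.0799
```

jog_arm --moves '[[[80,20,45,0,0],[80,20,45,0,0],[80,10,45,0,0],[80,0,45,0,0],[80,0,45,0,0],[80,0,0,0,0],[80,0,0,0,0]]]'

```text
clock: 50.6
tool_pos: [0.4017, 0.3889, 0.2417]
tcp_rot: [0.095, -3.14, 0.001]
ft_force: [-1.1, -0.4, -0.3]
gripper_width: 0.08
```

```bash
python3 -c "
from wh import *
both('u1')
P={n:manip.get_image(n) for n in('scene','top')}
for n in P: cv2.imwrite(f'pics/u_{n}.png',P[n]['color'])
crop(P['scene'],'u_s1.png',150,190,370,330,3.6)
crop(P['top'],'u_t1.png',440,140,540,300,3.7)
m=tr(P['top'],'fixture',(480,230)); 
o=cv2.resize(P['top']['color'],None,fx=S,fy=S,interpolation=cv2.INTER_CUBIC)
for b in [(-.062,.188,-.05,.05,0,.008),(-.06,.06,-.03,.03,.03,.05)]:
    cs,_=cv2.findContours(sil(P['top'],[b],[.4066,-.2766,-.036]),cv2.RETR_EXTERNAL,cv2.CHAIN_APPROX_NONE); cv2.drawContours(o,cs,-1,(255,0,255),1)
cv2.imwrite('pics/u_t2.png',o[140*S:288*S,440*S:540*S])
"
```

```text
left top frac digit 0.048 corr 0.5
mid top frac digit 0.008 corr 0.49
right top frac digit 0.016 corr 0.45
```

View pics/u_top.png

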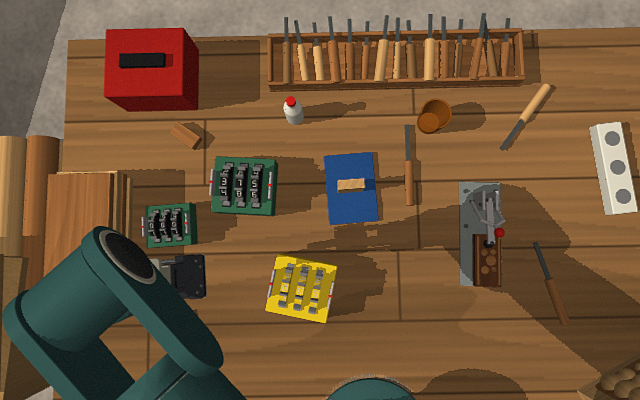

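View pics/u_s1.png

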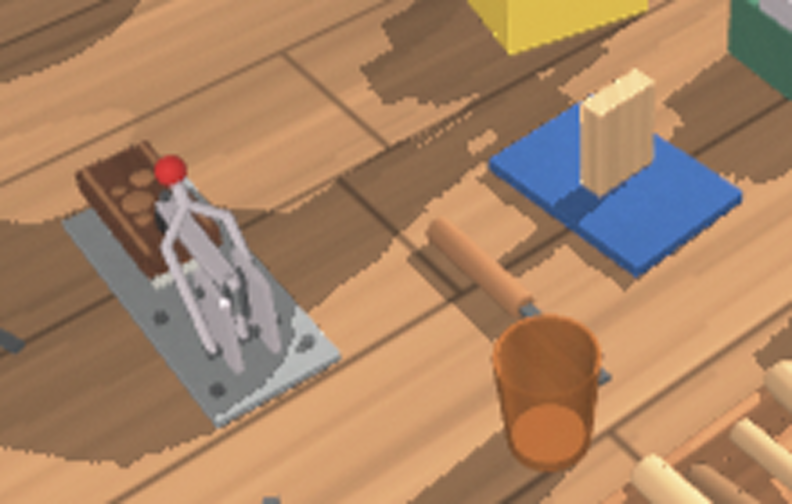

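View pics/u_t2.png

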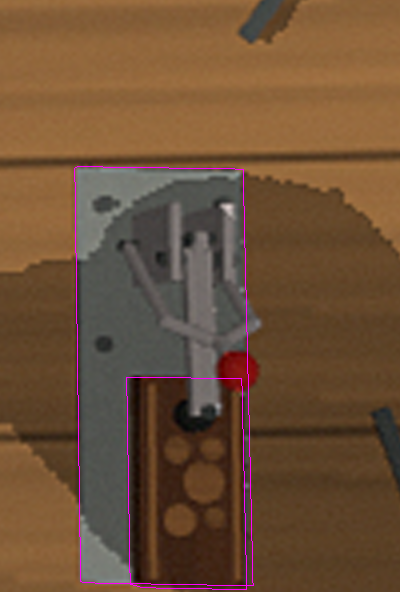

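View pics/u1.png

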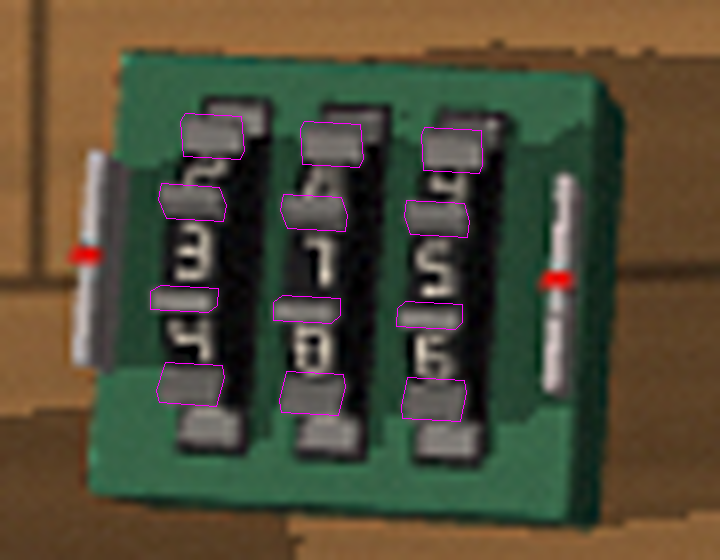

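```bash
python3 -c "
from wh import *
P={n:manip.get_image(n) for n in('scene','top')}
def cen(p,x0,y0,x1,y1):
    c=p['color'][y0:y1,x0:x1].astype(float); w=((c[...,2]-np.maximum(c[...,1],c[...,0]))>60).astype(float)
    ys,xs=np.mgrid[y0:y1,x0:x1]; return np.array([(xs*w).sum()/w.sum(),(ys*w).sum()/w.sum()])
a=cen(P['top'],490,222,510,242); b=cen(P['scene'],188,228,208,246); X,e=tri(P['top'],a,P['scene'],b)
d=X[:2]-[.4066,-.2766]; c,s=np.cos(-.036),np.sin(-.036); fx=c*d[0]+s*d[1]
print(a,b,X,e,'fx',fx,'lean',np.arctan2(fx-.139,X[2]-.017),'angle',.8-np.arctan2(fx-.139,X[2]-.017))
m=tr(P['top'],'pattern',(486,262))
print(None if m is None else m.sum())
print(manip.get_state()['ft_force'],manip.get_state()['clock'])
"
```

```text
[499.18987342 232.36708861] [196.84615385 236.8       ] [ 0.46981242 -0.27766302  0.12513671] 0.4361113654195492 fx 0.06320972526422684 lean -0.6113127006903452 angle 1.4113127006903452
1378
[-0.30536432  0.27603872  0.63642134] 50.95
```

Handle angle ≈1.41 rad, the stop to within measurement. Everything is in place, so I hand the job in.

```bash
python3 -c "
from cell import manip
print(manip.sign_off())"
```

```text
the job is handed in; nothing more can be done
None
```

The whole job was done in the order asked and handed in at about 51 s of the 210 s; the sign-off gave no verdict.

- **Pattern panel:** it lies flat on the cork bed. The fit in the top picture puts it about 1 mm off centre and under 0.5° off square. The scene camera's fit disagreed, by several degrees in yaw, but its match was poor because the clamp arm covers part of the panel, so I went by the top view. After clamping I checked the panel only by laying the outline over the picture, and it had not visibly moved.
- **Clamp:** the handle went past its dead point. The ball's triangulated position gives about 1.41 rad against 1.42 at the stop, and the pad is down on the panel.
- **Thumbwheels:** I used the larger green selector. The last picture shows 3-7-5, each within 0.05 of a digit of squarely uppermost.
- **Blanks:** I saw only one pale blank. The red brick and the brown offcut did not match. It stands free on its 60 x 22 mm edge near the middle of the blue board. It swung only about halfway by its own weight, so I finished turning it against the selector's side. The wheel readings had not shifted beyond reading noise afterwards.
- **Bystanders:** the glue bottle and the cup are standing where they were. At hand-in the robot was clear of everything.

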